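# Put the washed steel cutters into the warming box to dry

### The arm

A 6-joint arm with a two-finger parallel gripper is mounted at the origin on the work surface. World frame = base frame: x ahead of the robot, y to its left, z up, the work surface at z = 0. Lengths are in m, angles in degrees, forces in N, time in s.
With the tool pointing down it reaches from about 0.3 to 0.75 m from the base axis. Payload 8.5 kg.
Tool frame: the origin (TCP) lies on the centre line of the jaws, within the pads' length; the fingertips stand 14 mm ahead of it and the grasp point (between the pads) lies 5 mm behind it; z points along the fingers, y is the direction in which the jaws open and shut (so a half turn about z gives the same grasp; the last joint's range is limited). The gripper opens to 85 mm and grips with 20 to 120 N. Pads are 22 mm wide; open, the fingers measure 114 mm over their backs; the gripper's body (76 mm by 85 mm) begins 54 mm behind the grasp point. The pads swing forward as they close: fully open they stand 13 mm farther back than shut.
Start: joints at [53.44, 21.807, 74.336, -0, 83.858, -12.336], TCP at [0.226, 0.502, 0.206] pointing down, gripper open.
Joint ranges: [-178.18, 178.18], [-50.72, 133.34], [12.68, 142.11], [-81.47, 261.47], [9.98, 163.14], [-165.26, 165.26]. Speed limits (degrees/s): [136.94, 136.94, 180, 180, 180, 180].

### API

Orientations are given as a 3x3 rotation matrix whose columns are the frame's x, y, z axes.
In Python, from rig import env, optics, order, finder gives the robot as it stands.
- The arm moves only by the tool play_rows, never from a script. Its argument "commands" is a list of rows, each an object of numbers: "grip": the closure, from -1 (fully open) to 1 (shut); "x", "y", "z": the shift along the tool's x, y, z in m; "rx", "ry", "rz": the turn, a rotation vector about the tool's x, y, z in rad. A call has 1 to 12 rows; each row shifts and turns the commanded pose from where the row before left it, along the tool's axes as they then stand; what a row does not reach is not made up. A row lasts 1/8 s, in which the tool goes at most 62.5 mm and 10.7 degrees, less where a joint would pass 70% of its speed; a pose out of reach is approached as far as the arm can. A call is refused whole if a number of a shift passes 0.0625 or a number of a turn 0.188, either way. A call with a gripper value outside its range is refused whole. The fingers move at their own pace and stop on an object; "squeeze" is the grip in N (left out, the last holds). Time passes only in rows, so rows that do not move let the fingers close. It gives the time, the measured TCP pose, the force and the opening at its end, in the units of the state.
- env.observe(): the state, without advancing time (a new reading comes with each control period).
- optics.get_image(name): name is "scene" or "top" or "wrist"; returns a dict with "color" (480x640x3 uint8, blue, green, red), "range_z" (480x640 float32, m along the optical axis (not along the pixel's ray), 0 where there is no reading), "fov_y" (degrees; the focal length in pixels is half the picture's height over the tangent of half this angle, whatever the lens; pixels are square), "cx", "cy" (the principal point, pixels), "dist_coeffs" ([k1, k2, p1, p2, k3] as OpenCV has them; the pictures are not rectified), "cam_to_world" (4x4, takes a point from camera to world coordinates). Camera axes: x right, y down, z forward; pixel columns grow to the right and rows downward; lengths in m; the calibration is good to about 2 mm. A picture is of the moment at which its call begins.
- order.close_job(): hands the job in, once; it reports no verdict.
Trained networks look in the newest picture that a camera, given by its name, has taken for a name from the list of things; names that differ only in an ending like _2 or _b are one class to them, and where a whole thing is asked for, a point or a joint stands for the part that bears it (a point fixed in the world has none). Each returns a list of dicts, best first, with "conf" (0 to 1); they miss things now and then, are a little off and sometimes report something else, mostly with a low value. They report only what shows in the picture. A call takes as long as a camera call. They do not tell look-alikes from the thing itself.
- finder.boxes_of(camera, thing): "point" ([x, y, z] in m, in world coordinates, good to about 4 mm: the middle of the surface that is visible of it).
The state is a dict: "time_s": time; "q": joint angles; "qvel": joint speeds; "joint_efforts": joint torques, N m; "position": TCP position; "tool_rot": TCP orientation; "ft_force": force on the tool from outside, world axes, zero at the start; "wrist_torque": the same for the moment, N m; "grip_width": finger opening in m.
Only numpy, scipy, OpenCV 4.12 (cv2) and the standard library are available. Lean on these libraries where they do the work, as an engineer would, in place of code of your own. Each camera call takes 0.05 s, during which the arm holds its last target.

### The job

Take the lid off the warming box and set it down on the cork mat, then put every steel cutter from the drying mat into the well; the yellow nylon heart must not be warmed, so leave it where it stands. When all the steel cutters are in, put the lid back so that it sits flat and fully home, and only then switch the box on: flip the grey rocker switch on and turn the selector clockwise from off to the two-dot setting, so that it rests in its click. Leave the other things on the counter alone.

Things in the scene. Friction and masses are not known exactly. Their poses are not given: they have to be found in the camera images.
- box: Warming box: heavy low pale grey steel housing, fixed, 350 mm (x) by 260 mm (y) by 95 mm high; origin at the centre of its underside; own -x side faces the robot (turned by up to 0.1 rad). Own frame, mm: round well at (45, 0); selector at (-122, 62) and grey rocker switch at (-122, -62) on the black control panel, level with the housing's top
- well (a point): Centre of the well's flat floor, 16 mm above the counter. The well is 200 mm across and 79 mm deep, open at the housing's top; axes as the box
- lid: Loose round steel lid, about 0.35 kg: a disc 224 mm wide, 4 mm thick over a locating disc 188 mm wide, 8 mm deep that drops into the well with 6 mm play all round. Origin: centre of the locating disc's underside. Closed, the origin is 71 mm above the well's floor, the big disc resting on the housing. A black knob, 34 mm wide, stands on its centre from 28 to 52 mm above the origin
- lid_knob (a point): Centre of the lid's black knob, 40 mm above the lid's origin
- cutter1: Scalloped round steel cutter, 68 mm across, 28 mm high without its handle; its origin is the centre of its underside. A bow handle stands on its flat top: a straight round bar 10 mm thick and 42 mm long along the cutter's own x, its axis 51 mm above the underside, on two legs. Steel, about 100 g, stands upright on the drying mat at the start; may be absent
- cutter2: Plain round steel cutter, 66 mm across, 28 mm high without its handle; its origin is the centre of its underside. A bow handle stands on its flat top: a straight round bar 10 mm thick and 42 mm long along the cutter's own x, its axis 51 mm above the underside, on two legs. Steel, about 100 g, stands upright on the drying mat at the start; may be absent
- cutter3: Scalloped round steel cutter, 62 mm across, 28 mm high without its handle; its origin is the centre of its underside. A bow handle stands on its flat top: a straight round bar 10 mm thick and 42 mm long along the cutter's own x, its axis 51 mm above the underside, on two legs. Steel, about 100 g, stands upright on the drying mat at the start; may be absent
- cutter4: Six-sided steel cutter, about 66 mm across, 28 mm high without its handle; its origin is the centre of its underside. A bow handle stands on its flat top: a straight round bar 10 mm thick and 42 mm long along the cutter's own x, its axis 51 mm above the underside, on two legs. Steel, about 100 g, stands upright on the drying mat at the start; may be absent
- heart: Yellow nylon heart cutter, 65 mm across, 30 mm high, no handle, standing on the drying mat among the steel ones; origin at the centre of its underside. It stays where it is
- drying_mat: Fixed grey-blue ribbed drying mat, 300 mm (x) by 200 mm (y), 6 mm thick; origin at the centre of its underside
- cork_mat: Fixed round cork mat, 210 mm across, 6 mm thick, for the lid; origin at the centre of its underside
- knob (a joint): Angle of the selector, rad; 0 = off, grows clockwise seen from above. Clicks into place at 0, 1.05, 2.09 and 3.14 (every 60 degrees; end stops just beyond the first and last). Between clicks a spring resists, then pulls it into the next click: at most about 0.2 N m, half way, the same at every click
- knob_grip (a point): On the selector's axis, half way up its grey grip bar, 118 mm above the counter. The bar is 50 mm long, 14 mm wide, from 102 to 128 mm above the counter, over a 54 mm wide skirt; point x lies along the bar, the white pointer line at its -x end: towards the robot at off. Round it on the panel: ring = off, then clockwise one, two and three white dots
- rocker (a joint): Angle of the grey rocker switch, rad; 0 = off, 0.4 = on; snaps over half way. About 5 N down on its raised end flips it; it stays where it is put
- rocker_press (a point): Point on top of the rocker (paddle 50 mm along the box's x by 30 mm wide), at the red dot 18 mm from its middle on the side nearest the robot: that end stands up at off (about 115 mm above the counter) and is down at on (about 107 mm)
- docker: Bystander: beechwood dough docker with steel pins, about 190 mm long, lying near the robot; origin below its roller
- scraper: Bystander: steel dough scraper with wooden grip lying flat near the robot, 150 mm wide; origin near its middle
Things that resemble listed ones, but are neither listed nor needed, are in the scene too. Leave any blue look-alike of the cutter2 alone. Leave any green look-alike of the cutter1 alone.

How it is judged:
By the outcome, as a careful person would: the job done as asked, in the order asked, and still so for the second after the job is handed in, with the robot touching nothing.
Of cutter1, cutter2, cutter3, cutter4 only 2 to 4 are there at a start; the rules pass over those that are not, and their reading is None.
At some moment in a run one of cutter1, cutter2, cutter3, cutter4 may be knocked a few centimetres aside while the robot is not near it.
Once in a run the grip may slacken for a moment while it holds something.
It also fails if it takes over 210 s, if anything falls off the work surface, if the arm or the gripper's body presses on something with over 40 N, if the wrist force passes 120 N, or if a joint passes its speed limit or range.

## Working session

There is one attempt and no reset: what is moved stays moved. The work goes in short steps, Python scripts to look and compute and a tool call to move; the robot and the scene stay as the last step left them, time stands still between calls to the robot, and variables do not carry over. Pictures are saved under pics/ and viewed, and the job is handed in when it is done.

Besides the shell and the picture viewer there is one more tool, called after ">>>" as name(argument=value, ...) on one line, values as JSON. play_rows: Moves the arm, as the interface text tells. Its arguments: {"type":"object","properties":{"commands":{"type":"array"},"squeeze":{"type":"number"}},"required":["commands"]}

```bash
mkdir -p pics; ls
cat > h.py <<'E'
from rig import env, optics, order, finder
import numpy as np, cv2
def save(n,f):
    im=optics.get_image(n); cv2.imwrite(f,im["color"]); return im
def px2w(im,u,v,z=None):
    f=240/np.tan(np.radians(im["fov_y"]/2)); K=np.array([[f,0,im["cx"]],[0,f,im["cy"]],[0,0,1]])
    p=cv2.undistortPoints(np.array([[[u,v]]],float),K,np.array(im["dist_coeffs"],float))[0,0]
    T=np.array(im["cam_to_world"]); d=T[:3,:3]@np.array([p[0],p[1],1.]); o=T[:3,3]
    if z is None: return o+d*float(im["range_z"][int(round(v)),int(round(u))])
    return o+d*(z-o[2])/d[2]
def cloud(im):
    f=240/np.tan(np.radians(im["fov_y"]/2)); K=np.array([[f,0,im["cx"]],[0,f,im["cy"]],[0,0,1]])
    uu,vv=np.meshgrid(np.arange(640.),np.arange(480.))
    p=cv2.undistortPoints(np.stack([uu,vv],-1).reshape(-1,1,2),K,np.array(im["dist_coeffs"],float)).reshape(480,640,2)
    r=im["range_z"]; P=np.dstack([p[...,0]*r,p[...,1]*r,r]); T=np.array(im["cam_to_world"])
    W=P@T[:3,:3].T+T[:3,3]; W[r<=0]=np.nan; return W
E
python3 - <<'E'
from h import *
for n in ["scene","top","wrist"]:
    im=save(n,f"pics/a_{n}.png"); print(n,np.round(np.array(im["cam_to_world"]),3).tolist(),im["fov_y"])
    for t in ["box","lid","lid_knob","cutter1","cutter2","cutter3","cutter4","heart","cork_mat","drying_mat","knob_grip","rocker_press","docker","scraper"]:
        if n!="wrist":
            print(n,t,[(np.round(d["point"],3).tolist(),round(d["conf"],2)) for d in finder.boxes_of(n,t)][:5])
s=env.observe(); print(s)
E
```

```text
pics
scene [[-0.769, 0.435, -0.468, 1.152], [0.639, 0.539, -0.549, 0.805], [0.014, -0.721, -0.693, 1.055], [0.0, 0.0, 0.0, 1.0]] 46.36154776489127
scene box [([0.568, 0.076, 0.091], 0.9)]
scene lid [([0.606, 0.011, 0.097], 0.74)]
scene lid_knob [([0.602, 0.008, 0.1], 0.73)]
scene cutter1 [([0.634, 0.466, 0.026], 0.85), ([0.476, 0.252, 0.034], 0.83), ([0.795, 0.261, 0.033], 0.82), ([0.32, 0.203, 0.027], 0.79), ([0.667, 0.33, 0.037], 0.78)]
scene cutter2 [([0.634, 0.466, 0.026], 0.85), ([0.476, 0.252, 0.034], 0.83), ([0.795, 0.261, 0.033], 0.82), ([0.32, 0.203, 0.027], 0.79), ([0.667, 0.33, 0.037], 0.78)]
scene cutter3 [([0.634, 0.466, 0.026], 0.85), ([0.476, 0.252, 0.034], 0.83), ([0.795, 0.261, 0.033], 0.82), ([0.32, 0.203, 0.027], 0.79), ([0.667, 0.33, 0.037], 0.78)]
scene cutter4 [([0.634, 0.466, 0.026], 0.85), ([0.476, 0.252, 0.034], 0.83), ([0.795, 0.261, 0.033], 0.82), ([0.32, 0.203, 0.027], 0.79), ([0.667, 0.33, 0.037], 0.78)]
scene heart [([0.568, 0.342, 0.026], 0.82)]
scene cork_mat [([0.566, -0.29, 0.003], 0.7)]
scene drying_mat [([0.581, 0.288, 0.007], 0.83)]
scene knob_gri
[... 1823 characters left out ...]
66426e-03,
        8.38601486e+01, -1.23353814e+01]), 'qvel': array([-0.02274335, -0.0444619 , -0.1030589 ,  0.11074563,  0.00049533,
        0.02679429]), 'joint_efforts': array([-6.76429299e-04, -4.48323798e+01, -2.31464517e+01, -1.67975795e-04,
        4.78000893e-04,  1.94953225e-05]), 'position': array([0.22568296, 0.50151744, 0.20622041]), 'tool_rot': array([[-9.11920351e-01,  4.10367242e-01, -1.26497514e-05],
       [ 4.10367242e-01,  9.11920349e-01, -6.28092439e-05],
       [-1.42392905e-05, -6.24680713e-05, -9.99999998e-01]]), 'ft_force': array([ 0.31593835, -0.80539981, -0.03868401]), 'wrist_torque': array([-0.0308254 ,  0.02379947, -0.04122834]), 'grip_width': 0.08520873745215168}
```

View pics/a_scene.png

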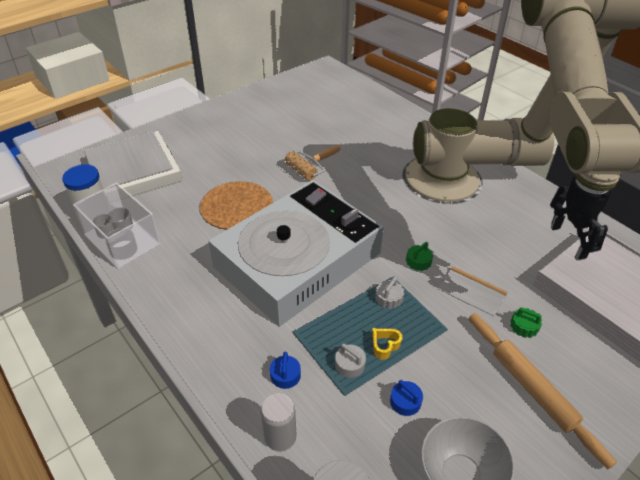

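View pics/a_top.png

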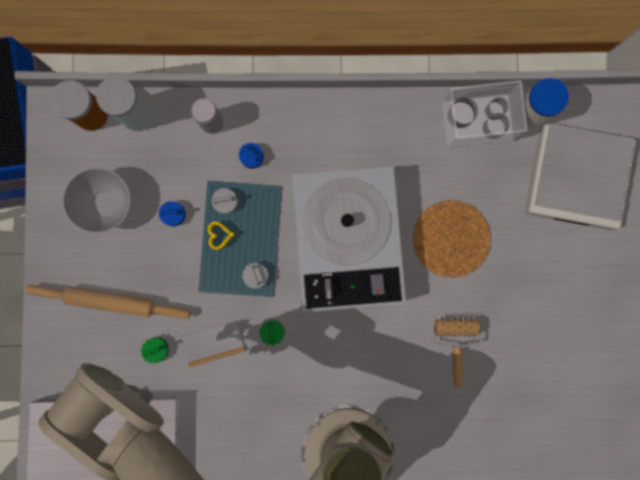

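View pics/a_wrist.png

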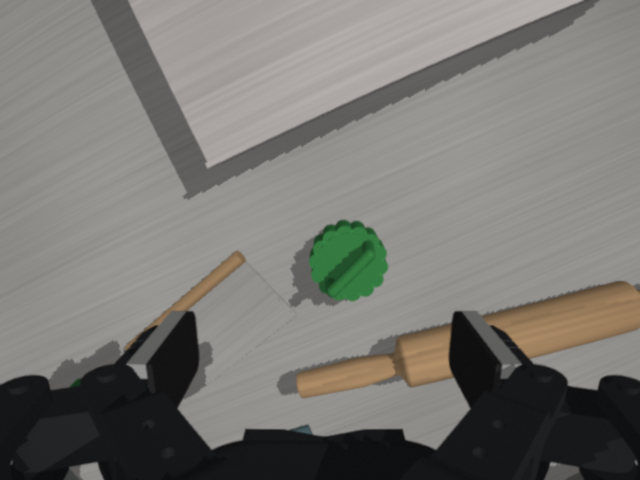

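```bash
cat > meas.py <<'E'
from h import *
def seg(W,x0,x1,y0,y1,z0,z1):
    m=(W[...,0]>x0)&(W[...,0]<x1)&(W[...,1]>y0)&(W[...,1]<y1)&(W[...,2]>z0)&(W[...,2]<z1)
    return W[m],m
def rect(P):
    r=cv2.minAreaRect((P[:,:2]*1000).astype(np.float32)); return r
E
python3 - <<'E'
from meas import *
for n in ["top","scene"]:
    im=optics.get_image(n); W=cloud(im)
    for nm,a in dict(housing=(.3,.85,-.25,.25,.08,.1),lidtop=(.45,.8,-.15,.15,.0965,.103),lidknob=(.5,.7,-.1,.1,.125,.16),bar=(.36,.48,.0,.12,.12,.135),rock=(.36,.5,-.14,-.02,.1,.135),c1=(.4,.55,.18,.32,.05,.07),c2=(.6,.73,.26,.4,.05,.07)).items():
        P,m=seg(W,*a)
        if len(P)<4: print(n,nm,len(P));continue
        r=rect(P); print(n,nm,len(P),"mean",np.round(P.mean(0),4),"rect",np.round(r[0],1),np.round(r[1],1),round(r[2],1),"zmax",round(P[:,2].max(),3))
    c=cv2.resize(im["color"][130:330,180:500] if n=="top" else im["color"][160:400,180:460],None,fx=2.5 if n=="top" else 2.5,fy=2.5,interpolation=cv2.INTER_CUBIC); cv2.imwrite(f"pics/b_{n}.png",c)
E
```

```text
top housing 10229 mean [ 5.533e-01 -2.000e-04  9.540e-02] rect [ 5.589e+02 -3.000e-01] [351.3 262.9] 4.3 zmax 0.1
top lidtop 5636 mean [0.5943 0.0024 0.0994] rect [586.6   2.2] [291.8 261.6] 4.3 zmax 0.103
top lidknob 148 mean [0.6003 0.0055 0.1384] rect [601.    5.4] [31.6 31.9] 41.9 zmax 0.148
top bar 107 mean [0.4314 0.0538 0.1278] rect [431.8  53.7] [49.7 13.8] 4.0 zmax 0.135
top rock 458 mean [ 0.4417 -0.0736  0.1068] rect [444.9 -80.3] [118.  108.3] 89.7 zmax 0.123
top c1 77 mean [0.4662 0.244  0.0608] rect [466.3 244.4] [49.5 10.4] 19.3 zmax 0.067
top c2 78 mean [0.6643 0.3243 0.0613] rect [664.6 324.6] [ 9.7 51.8] 8.3 zmax 0.07
scene housing 8944 mean [0.5744 0.015  0.0952] rect [556.3  -2.8] [357.3 267.8] 4.1 zmax 0.1
scene lidtop 4546 mean [0.6011 0.0092 0.099 ] rect [588.7   3.3] [291.5 260.5] 4.0 zmax 0.103
scene lidknob 151 mean [0.6023 0.007  0.1359] rect [600.4   4.4] [34.2 31.2] 49.5 zmax 0.143
scene bar 97 mean [0.4324 0.0534 0.1261] rect [432.2  53. ] [49.5 16.8] 6.8 zmax 0.131
scene rock 230 mean [ 0.4414 -0.0685  0.1083] rect [449.2 -80.1] [115.3  86.7] 81.9 zmax 0.12
scene c1 80 mean [0.4698 0.2453 0.0598] rect [468.3 244.2] [48.8 10.2] 20.8 zmax 0.066
scene c2 116 mean [0.6656 0.3268 0.0589] rect [664.9 325.2] [11.2 52.6] 10.5 zmax 0.065
```

View pics/b_top.png

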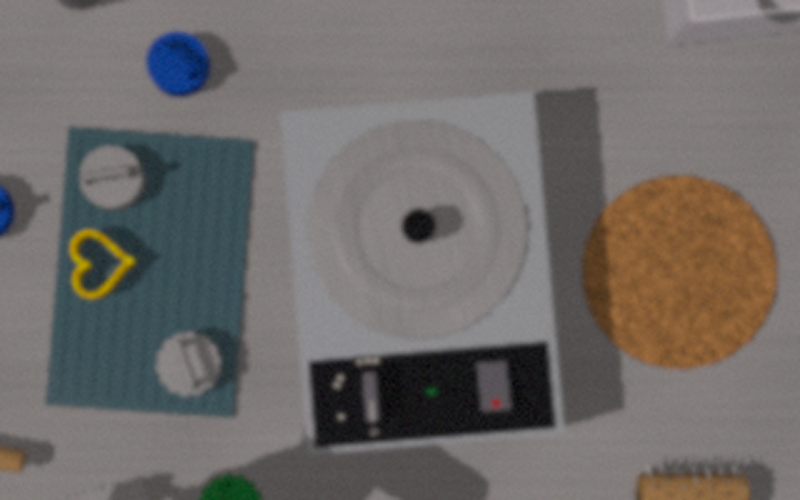

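View pics/b_scene.png

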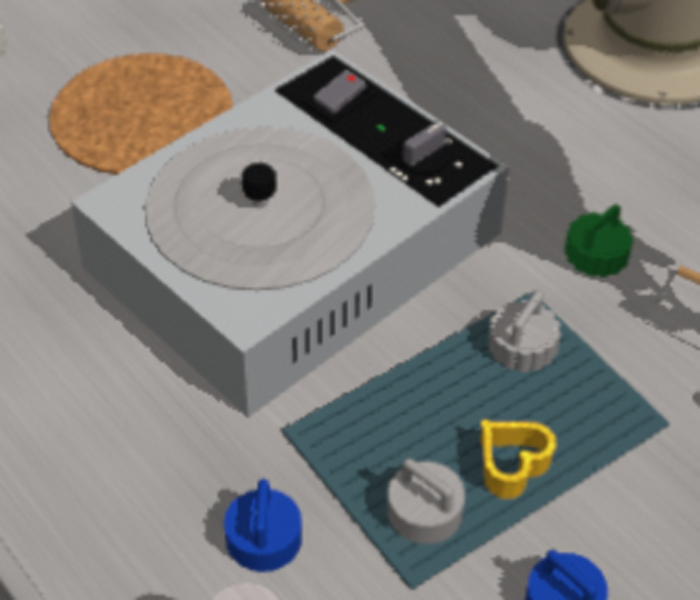

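```bash
cat > go.py <<'E'
from h import *
def go(x,y,z,yaw,show=True):
    """tool-frame turn first (rz), then shift in the turned, straight-down frame"""
    s=env.observe(); R=np.array(s["tool_rot"]); p=np.array(s["position"])
    a=np.radians(yaw); Rt=np.array([[np.cos(a),np.sin(a),0],[np.sin(a),-np.cos(a),0],[0,0,-1]])
    rv=cv2.Rodrigues(R.T@Rt)[0].ravel(); d=Rt.T@(np.array([x,y,z])-p)
    print("t",s["time_s"],"pos",np.round(p,4),"yaw",round(np.degrees(np.arctan2(R[1,0],R[0,0])),2),"F",np.round(s["ft_force"],1),"w",round(s["grip_width"],4))
    print("turn rv",np.round(rv,4),"shift tool",np.round(d,4))
E
python3 - <<'E'
from go import *
go(.601,.005,.19,184.2)
from meas import *
for n in ["top","scene"]:
    im=optics.get_image(n); W=cloud(im)
    hsv=cv2.cvtColor(im["color"],cv2.COLOR_BGR2HSV)
    m=(hsv[...,0]>5)&(hsv[...,0]<20)&(hsv[...,1]>110)&(W[...,2]<.012)&(W[...,0]>.42)&(W[...,0]<.72)&(W[...,1]<-.16)&(W[...,1]>-.42)
    P=W[m]; print(n,len(P),cv2.minEnclosingCircle((P[:,:2]*1000).astype(np.float32)),P.mean(0),np.percentile(P[:,:2],[1,99],axis=0))
E
```

```text
t 1.65 pos [0.2257 0.5016 0.2062] yaw 155.78 F [-1.3 -0.2  0.1] w 0.0853
turn rv [ 0.     -0.     -0.4961] shift tool [-0.338  -0.5227  0.0162]
top 4410 ((562.5427856445312, -281.59747314453125), 103.93036651611328) [ 0.56231676 -0.28173501  0.00539822] [[ 0.46658471 -0.37756894]
 [ 0.65814059 -0.18625141]]
scene 2312 ((563.3121337890625, -283.7459411621094), 105.78691101074219) [ 0.56698711 -0.29068047  0.00550078] [[ 0.46624349 -0.37804502]
 [ 0.66110618 -0.21577133]]
```

>>> play_rows(commands=[{"grip": -1,"rz": -0.124},{"grip": -1,"rz": -0.124},{"grip": -1,"rz": -0.124},{"grip": -1,"rz": -0.124},{"grip": -0.2,"x": -0.026,"y": -0.04},{"grip": -0.2,"x": -0.026,"y": -0.04},{"grip": -0.2,"x": -0.026,"y": -0.04},{"grip": -0.2,"x": -0.026,"y": -0.04},{"grip": -0.2,"x": -0.026,"y": -0.04},{"grip": -0.2,"x": -0.026,"y": -0.04},{"grip": -0.2,"x": -0.026,"y": -0.04}], squeeze=70)

```text
invalid input at $.commands[0]: expected keys grip, x, y, z, rx, ry, rz
```

>>> play_rows(commands=[{"grip": -0.2,"x": -0.026,"y": -0.04},{"grip": -0.2,"x": -0.026,"y": -0.04},{"grip": -0.2,"x": -0.026,"y": -0.04},{"grip": -0.2,"x": -0.026,"y": -0.04},{"grip": -0.2,"x": -0.026,"y": -0.04},{"grip": -0.2,"x": -0.026,"y": -0.04},{"grip": -0.2}])

```text
invalid input at $.commands[0]: expected keys grip, x, y, z, rx, ry, rz
```

Run:
```python
from go import *
from meas import *
go(.601,.005,.122,184.2)
im=save("wrist","pics/c_w.png"); W=cloud(im); P,m=seg(W,.55,.66,-.05,.06,.128,.142)
print(len(P),rect(P))
```

```text
t 1.75 pos [0.2257 0.5015 0.2062] yaw 155.77 F [-0.1 -0.4  0.2] w 0.0853
turn rv [-0.     -0.     -0.4961] shift tool [-0.338  -0.5227  0.0842]
0 ((0.0, 0.0), (0.0, 0.0), 0.0)
```

View pics/c_w.png

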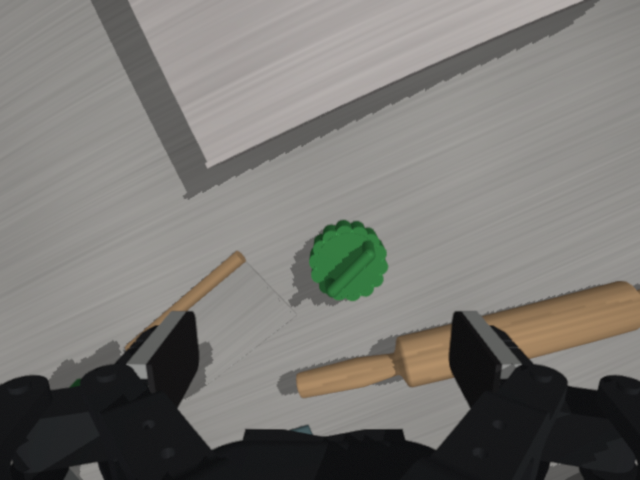

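>>> play_rows(commands=[{"grip": -0.2,"x": 0,"y": 0,"z": 0,"rx": 0,"ry": 0,"rz": -0.124},{"grip": -0.2,"x": 0,"y": 0,"z": 0,"rx": 0,"ry": 0,"rz": -0.124},{"grip": -0.2,"x": 0,"y": 0,"z": 0,"rx": 0,"ry": 0,"rz": -0.124},{"grip": -0.2,"x": 0,"y": 0,"z": 0,"rx": 0,"ry": 0,"rz": -0.124},{"grip": -0.2,"x": -0.026,"y": -0.04,"z": 0,"rx": 0,"ry": 0,"rz": 0},{"grip": -0.2,"x": -0.026,"y": -0.04,"z": 0,"rx": 0,"ry": 0,"rz": 0},{"grip": -0.2,"x": -0.026,"y": -0.04,"z": 0,"rx": 0,"ry": 0,"rz": 0},{"grip": -0.2,"x": -0.026,"y": -0.04,"z": 0,"rx": 0,"ry": 0,"rz": 0},{"grip": -0.2,"x": -0.026,"y": -0.04,"z": 0,"rx": 0,"ry": 0,"rz": 0},{"grip": -0.2,"x": -0.026,"y": -0.04,"z": 0,"rx": 0,"ry": 0,"rz": 0},{"grip": -0.2,"x": -0.026,"y": -0.04,"z": 0,"rx": 0,"ry": 0,"rz": 0}], squeeze=70)

```text
time_s: 3.18
position: [0.4285, 0.2343, 0.2064]
tool_rot: [[-0.997, -0.073, 0.0], [-0.073, 0.997, 0.0], [-0.0, 0.0, -1.0]]
ft_force: [0.9, 1.2, -0.1]
grip_width: 0.0514
```

>>> play_rows(commands=[{"grip": -0.2,"x": -0.026,"y": -0.04,"z": 0,"rx": 0,"ry": 0,"rz": 0},{"grip": -0.2,"x": -0.026,"y": -0.04,"z": 0,"rx": 0,"ry": 0,"rz": 0},{"grip": -0.2,"x": -0.026,"y": -0.04,"z": 0,"rx": 0,"ry": 0,"rz": 0},{"grip": -0.2,"x": -0.026,"y": -0.04,"z": 0,"rx": 0,"ry": 0,"rz": 0},{"grip": -0.2,"x": -0.026,"y": -0.04,"z": 0,"rx": 0,"ry": 0,"rz": 0},{"grip": -0.2,"x": -0.026,"y": -0.04,"z": 0,"rx": 0,"ry": 0,"rz": 0},{"grip": -0.2,"x": 0,"y": 0,"z": 0,"rx": 0,"ry": 0,"rz": 0}])

```text
time_s: 4.05
position: [0.602, 0.005, 0.2053]
tool_rot: [[-0.998, -0.07, -0.001], [-0.07, 0.998, -0.0], [0.001, -0.0, -1.0]]
ft_force: [0.3, 0.5, -0.4]
grip_width: 0.0513
```

Run:
```python
from go import *
from meas import *
go(.601,.005,.122,184.2)
im=save("wrist","pics/c_w1.png"); W=cloud(im); P,m=seg(W,.55,.66,-.05,.06,.128,.142)
print(len(P),rect(P))
```

```text
t 4.05 pos [0.602  0.005  0.2053] yaw -176.0 F [ 0.3  0.5 -0.4] w 0.0513
turn rv [-0.0002 -0.0006 -0.0035] shift tool [0.001  0.0001 0.0833]
2587 ((598.4669189453125, 1.4305839538574219), (32.215328216552734, 33.10871505737305), 3.155529260635376)
```

View pics/c_w1.png

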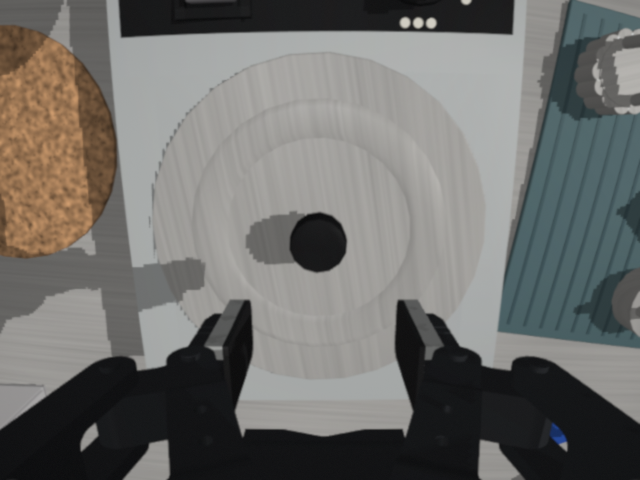

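>>> play_rows(commands=[{"grip": -0.2,"x": 0.0015,"y": -0.001,"z": 0.028,"rx": 0,"ry": 0,"rz": 0},{"grip": -0.2,"x": 0,"y": 0,"z": 0.028,"rx": 0,"ry": 0,"rz": 0},{"grip": -0.2,"x": 0,"y": 0,"z": 0.027,"rx": 0,"ry": 0,"rz": 0},{"grip": -0.2,"x": 0,"y": 0,"z": 0,"rx": 0,"ry": 0,"rz": 0},{"grip": 1,"x": 0,"y": 0,"z": 0,"rx": 0,"ry": 0,"rz": 0},{"grip": 1,"x": 0,"y": 0,"z": 0,"rx": 0,"ry": 0,"rz": 0},{"grip": 1,"x": 0,"y": 0,"z": 0,"rx": 0,"ry": 0,"rz": 0},{"grip": 1,"x": 0,"y": 0,"z": 0,"rx": 0,"ry": 0,"rz": 0}], squeeze=80)

```text
time_s: 5.1
position: [0.5994, 0.0065, 0.1236]
tool_rot: [[-0.997, -0.073, 0.001], [-0.073, 0.997, -0.0], [-0.0, -0.0, -1.0]]
ft_force: [-0.4, 0.2, 0.1]
grip_width: -0.0002
```

Run:
```python
from go import *
from meas import *
go(.601,.005,.122,184.2)
im=save("wrist","pics/c_w2.png"); im=optics.get_image("scene")
cv2.imwrite("pics/c_s2.png",cv2.resize(im["color"][100:330,180:460],None,fx=2.5,fy=2.5))
```

```text
t 5.1 pos [0.5994 0.0065 0.1236] yaw -175.81 F [-0.4  0.2  0.1] w -0.0002
turn rv [-0.0001  0.0005 -0.0002] shift tool [-0.0014 -0.0016  0.0016]
```

View pics/c_w2.png

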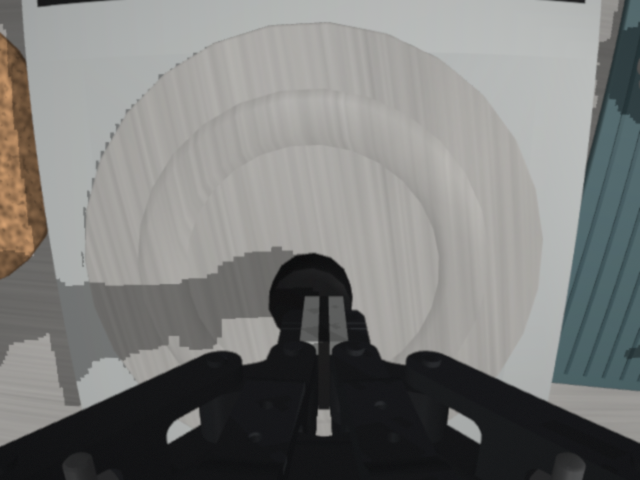

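View pics/c_s2.png

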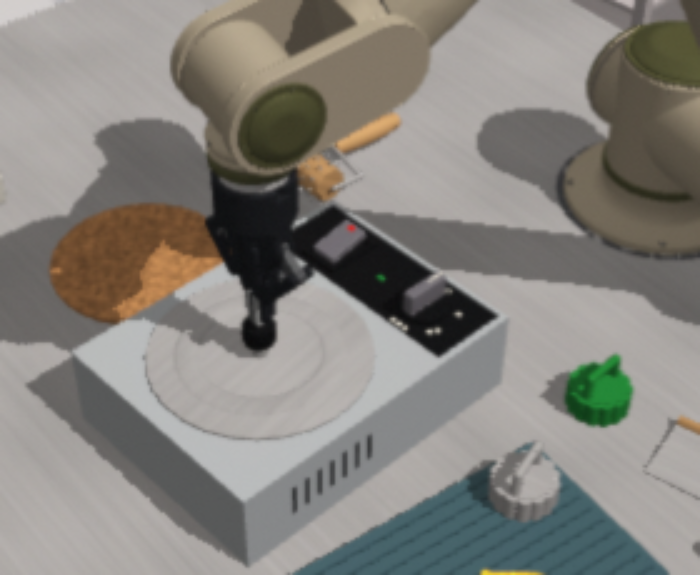

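Run:
```python
from go import *
from meas import *
for n in ["wrist","top","scene"]:
    im=optics.get_image(n); W=cloud(im)
    if n=="wrist":
        for u,v in [(310,270),(295,290),(310,300),(336,300),(310,320),(336,330),(340,285),(310,340)]: print(u,v,np.round(W[v,u],4))
    P,m=seg(W,.55,.65,-.05,.06,.11,.2)
    print(n,len(P))
    for z in np.arange(.11,.2,.008):
        Q=P[(P[:,2]>=z)&(P[:,2]<z+.008)]
        if len(Q): print(round(z,3),len(Q),np.round(Q.min(0),3),np.round(Q.max(0),3))
```

```text
310 270 [5.845e-01 4.000e-04 1.381e-01]
295 290 [ 0.592  -0.0047  0.1406]
310 300 [0.5891 0.0013 0.1569]
336 300 [0.5883 0.0101 0.1572]
310 320 [0.589  0.0018 0.1731]
336 330 [0.5888 0.0095 0.1792]
340 285 [0.5897 0.0123 0.138 ]
310 340 [0.5886 0.0021 0.1869]
wrist 12084
0.118 242 [ 0.582 -0.015  0.12 ] [0.595 0.017 0.126]
0.126 411 [ 0.582 -0.015  0.126] [0.595 0.018 0.134]
0.134 2957 [ 0.582 -0.015  0.134] [0.609 0.018 0.142]
0.15 256 [ 0.588 -0.006  0.152] [0.594 0.018 0.158]
0.158 775 [ 0.587 -0.007  0.158] [0.594 0.02  0.166]
0.166 909 [ 0.588 -0.008  0.166] [0.594 0.02  0.174]
0.174 883 [ 0.587 -0.008  0.174] [0.594 0.02  0.182]
0.182 1431 [ 0.587 -0.006  0.182] [0.611 0.022 0.19 ]
0.19 3000 [ 0.584 -0.026  0.19 ] [0.613 0.038 0.198]
0.198 1220 [ 0.584 -0.028  0.198] [0.61  0.041 0.2  ]
top 0
scene 321
0.11 7 [0.59  0.004 0.116] [0.615 0.017 0.118]
0.118 29 [ 0.588 -0.003  0.118] [0.617 0.019 0.126]
0.126 35 [ 0.585 -0.005  0.126] [0.618 0.022 0.134]
0.134 78 [ 0.586 -0.01   0.134] [0.618 0.022 0.142]
0.142 4 [0.591 0.001 0.143] [0.611 0.014 0.149]
0.15 14 [0.594 0.001 0.151] [0.612 0.021 0.158]
0.158 30 [0.591 0.004 0.158] [0.615 0.023 0.166]
0.166 33 [ 0.591 -0.005  0.166] [0.613 0.024 0.174]
0.174 19 [ 0.6   -0.005  0.174] [0.612 0.025 0.182]
0.182 18 [0.605 0.001 0.183] [0.612 0.024 0.189]
0.19 36 [ 0.588 -0.018  0.191] [0.615 0.039 0.198]
0.198 18 [ 0.592 -0.022  0.198] [0.614 0.039 0.2  ]
```

Run:
```python
from go import *
im=optics.get_image("wrist"); s=env.observe()
print(s["time_s"],s["q"],s["position"],s["ft_force"],s["grip_width"],s["joint_efforts"]);print(np.round(im["cam_to_world"],3).tolist())
```

```text
5.4 [-1.06788603e+01  3.06003810e+01  7.37295556e+01 -5.66253590e-04
  7.56759176e+01 -1.04872870e+02] [0.59936593 0.00654572 0.12318256] [1.18543504 0.62373582 0.35623214] 9.313107286571407e-06 [ 2.25060758e-03 -5.12893116e+01 -2.15529442e+01 -2.57850206e-04
  1.15592982e-03  6.90594334e-05]
[[-0.073, 0.963, 0.259, 0.534], [0.997, 0.07, 0.019, 0.002], [0.001, 0.26, -0.966, 0.292], [0.0, 0.0, 0.0, 1.0]]
```

>>> play_rows(commands=[{"grip": 1,"x": 0,"y": 0,"z": -0.04,"rx": 0,"ry": 0,"rz": 0},{"grip": 1,"x": 0,"y": 0,"z": -0.04,"rx": 0,"ry": 0,"rz": 0},{"grip": 1,"x": 0,"y": 0,"z": 0,"rx": 0,"ry": 0,"rz": 0}])

```text
time_s: 5.78
position: [0.6006, 0.0064, 0.2064]
tool_rot: [[-0.997, -0.073, 0.006], [-0.073, 0.997, -0.001], [-0.006, -0.002, -1.0]]
ft_force: [-0.8, 0.5, -0.6]
grip_width: -0.0003
```

```bash
cat > tips.py <<'E'
from go import *
def tips(f=None):
    im=optics.get_image("wrist"); s=env.observe(); W=cloud(im); p=np.array(s["position"]); R=np.array(s["tool_rot"])
    L=(W-p)@R  # tool coords
    m=(np.abs(L[...,0])<.03)&(np.abs(L[...,1])<.065)&(L[...,2]<.03)
    if f: cv2.imwrite(f,im["color"])
    Q=L[m]; print("pos",p,"w",s["grip_width"],"n",len(Q),"max toolz",np.round(np.percentile(Q[:,2],[90,98,99.5,100]),4))
    for z in np.arange(-.07,.03,.006):
        q=Q[(Q[:,2]>=z)&(Q[:,2]<z+.006)]
        if len(q): print(round(z,3),len(q),np.round(q[:,:2].min(0),3),np.round(q[:,:2].max(0),3))
E
python3 -c "
from tips import *
tips('pics/d1.png')"
```

```text
pos [0.59969125 0.00651688 0.20418234] w -7.387130652649992e-06 n 64857 max toolz [-0.0757 -0.0473 -0.0377 -0.0315]
-0.07 1297 [-0.012 -0.018] [0.012 0.019]
-0.064 475 [ 0.006 -0.014] [0.011 0.014]
-0.058 763 [ 0.006 -0.014] [0.011 0.014]
-0.052 667 [ 0.005 -0.014] [0.011 0.014]
-0.046 611 [ 0.005 -0.014] [0.011 0.014]
-0.04 475 [ 0.005 -0.013] [0.011 0.013]
-0.034 78 [ 0.005 -0.011] [0.011 0.009]
```

>>> play_rows(commands=[{"grip": -0.2,"x": 0,"y": 0,"z": 0,"rx": 0,"ry": 0,"rz": 0},{"grip": -0.2,"x": 0,"y": 0,"z": 0,"rx": 0,"ry": 0,"rz": 0},{"grip": -0.2,"x": 0,"y": 0,"z": 0,"rx": 0,"ry": 0,"rz": 0},{"grip": -0.2,"x": 0,"y": 0,"z": 0,"rx": 0,"ry": 0,"rz": 0}])

```text
time_s: 6.32
position: [0.5993, 0.0066, 0.203]
tool_rot: [[-0.997, -0.073, -0.0], [-0.073, 0.997, 0.0], [0.0, 0.0, -1.0]]
ft_force: [-0.4, -0.1, -0.7]
grip_width: 0.051
```

```bash
python3 -c "
from tips import *
tips('pics/d2.png')"
```

```text
pos [0.59933127 0.00657101 0.20302418] w 0.05154992003519219 n 61945 max toolz [-0.0663 -0.0414 -0.0343 -0.0285]
-0.07 1515 [-0.011 -0.042] [0.012 0.038]
-0.064 1179 [-0.012 -0.039] [0.012 0.04 ]
-0.058 1280 [-0.011 -0.039] [0.012 0.04 ]
-0.052 1105 [-0.011 -0.039] [0.012 0.04 ]
-0.046 959 [-0.012 -0.039] [0.012 0.039]
-0.04 770 [-0.011 -0.039] [0.012 0.039]
-0.034 269 [-0.011 -0.032] [0.011 0.032]
```

View pics/d1.png

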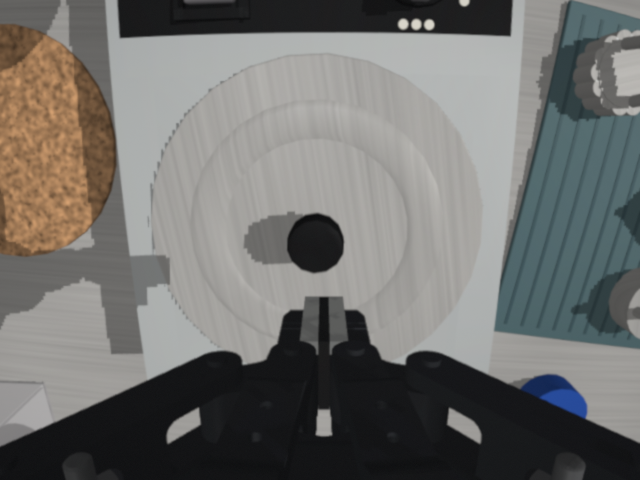

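>>> play_rows(commands=[{"grip": -0.2,"x": 0,"y": -0.002,"z": 0.04,"rx": 0,"ry": 0,"rz": 0},{"grip": -0.2,"x": 0,"y": 0,"z": 0.04,"rx": 0,"ry": 0,"rz": 0},{"grip": -0.2,"x": 0,"y": 0,"z": 0.025,"rx": 0,"ry": 0,"rz": 0},{"grip": -0.2,"x": 0,"y": 0,"z": 0.018,"rx": 0,"ry": 0,"rz": 0},{"grip": -0.2,"x": 0,"y": 0,"z": 0,"rx": 0,"ry": 0,"rz": 0}])

```text
time_s: 7.0
position: [0.5989, 0.0047, 0.0791]
tool_rot: [[-0.997, -0.073, -0.003], [-0.073, 0.997, 0.0], [0.003, 0.001, -1.0]]
ft_force: [-0.1, -0.4, 0.5]
grip_width: 0.0515
```

```bash
python3 -c "
from tips import *
tips('pics/d3.png')"
```

```text
pos [0.59952906 0.00454852 0.08029529] w 0.050942198212847484 n 103488 max toolz [-0.0194 -0.0188 -0.0184 -0.0173]
-0.07 1407 [-0.01  -0.046] [0.013 0.044]
-0.064 9003 [-0.015 -0.039] [0.018 0.037]
-0.058 2957 [-0.015 -0.039] [0.018 0.04 ]
-0.052 1846 [-0.012 -0.039] [0.018 0.039]
-0.046 1559 [-0.011 -0.039] [0.018 0.04 ]
-0.04 852 [-0.011 -0.039] [0.017 0.04 ]
-0.034 371 [-0.011 -0.037] [0.012 0.036]
-0.028 435 [-0.021 -0.065] [0.03  0.065]
-0.022 30277 [-0.03  -0.065] [0.03  0.065]
```

View pics/d3.png

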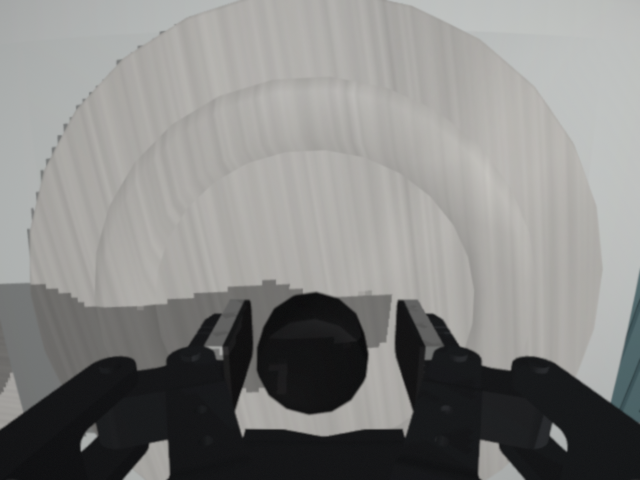

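>>> play_rows(commands=[{"grip": -0.2,"x": 0,"y": -0.0025,"z": 0.001,"rx": 0,"ry": 0,"rz": 0},{"grip": 1,"x": 0,"y": 0,"z": 0,"rx": 0,"ry": 0,"rz": 0},{"grip": 1,"x": 0,"y": 0,"z": 0,"rx": 0,"ry": 0,"rz": 0},{"grip": 1,"x": 0,"y": 0,"z": 0,"rx": 0,"ry": 0,"rz": 0},{"grip": 1,"x": 0,"y": 0,"z": 0,"rx": 0,"ry": 0,"rz": 0}], squeeze=90)

```text
time_s: 7.68
position: [0.6001, 0.0017, 0.0803]
tool_rot: [[-0.997, -0.073, 0.002], [-0.073, 0.997, -0.001], [-0.002, -0.001, -1.0]]
ft_force: [-1.1, -1.9, 6.1]
grip_width: 0.0323
```

>>> play_rows(commands=[{"grip": 1,"x": 0,"y": 0,"z": -0.01,"rx": 0,"ry": 0,"rz": 0},{"grip": 1,"x": 0,"y": 0,"z": -0.02,"rx": 0,"ry": 0,"rz": 0},{"grip": 1,"x": 0,"y": 0,"z": -0.03,"rx": 0,"ry": 0,"rz": 0},{"grip": 1,"x": 0,"y": 0,"z": 0,"rx": 0,"ry": 0,"rz": 0}])

```text
time_s: 8.18
position: [0.6006, 0.002, 0.1411]
tool_rot: [[-0.997, -0.073, 0.004], [-0.073, 0.997, -0.001], [-0.004, -0.001, -1.0]]
ft_force: [-0.7, 0.4, -4.3]
grip_width: 0.032
```

```bash
python3 -c "
from tips import *
go(.563,-.283,.135,184.2)
im=optics.get_image('scene'); cv2.imwrite('pics/d4.png',cv2.resize(im['color'][100:330,180:460],None,fx=2.5,fy=2.5))"
```

```text
t 8.175 pos [0.6006 0.002  0.1411] yaw -175.8 F [-0.7  0.4 -4.3] w 0.032
turn rv [-0.0009  0.0039  0.    ] shift tool [ 0.0583 -0.2815  0.0061]
```

View pics/d4.png

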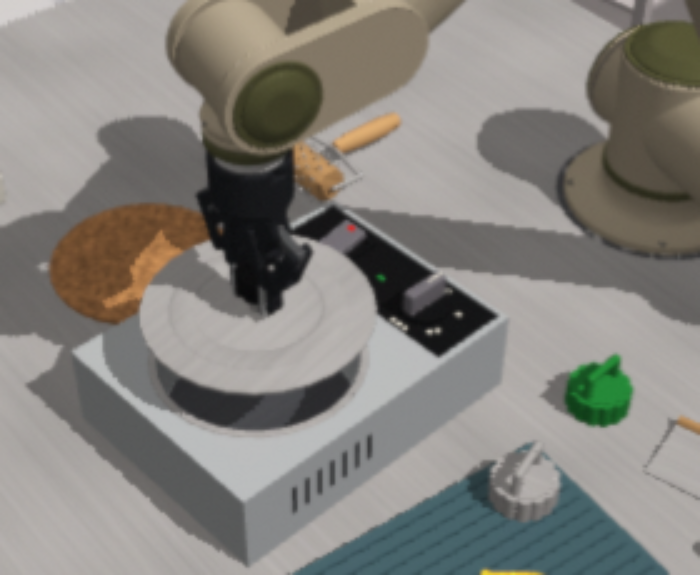

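>>> play_rows(commands=[{"grip": 1,"x": 0.0064,"y": -0.0313,"z": 0,"rx": 0,"ry": 0,"rz": 0},{"grip": 1,"x": 0.0064,"y": -0.0313,"z": 0,"rx": 0,"ry": 0,"rz": 0},{"grip": 1,"x": 0.0064,"y": -0.0313,"z": 0,"rx": 0,"ry": 0,"rz": 0},{"grip": 1,"x": 0.0064,"y": -0.0313,"z": 0,"rx": 0,"ry": 0,"rz": 0},{"grip": 1,"x": 0.0064,"y": -0.0313,"z": 0,"rx": 0,"ry": 0,"rz": 0},{"grip": 1,"x": 0.0064,"y": -0.0313,"z": 0,"rx": 0,"ry": 0,"rz": 0},{"grip": 1,"x": 0.0064,"y": -0.0313,"z": 0,"rx": 0,"ry": 0,"rz": 0},{"grip": 1,"x": 0.0064,"y": -0.0313,"z": 0,"rx": 0,"ry": 0,"rz": 0},{"grip": 1,"x": 0.0064,"y": -0.0313,"z": 0,"rx": 0,"ry": 0,"rz": 0},{"grip": 1,"x": 0,"y": 0,"z": 0.03,"rx": 0,"ry": 0,"rz": 0},{"grip": 1,"x": 0,"y": 0,"z": 0.03,"rx": 0,"ry": 0,"rz": 0},{"grip": 1,"x": 0,"y": 0,"z": 0.03,"rx": 0,"ry": 0,"rz": 0}])

```text
time_s: 9.72
position: [0.5619, -0.2824, 0.0464]
tool_rot: [[-0.997, -0.073, -0.002], [-0.073, 0.997, 0.002], [0.002, 0.002, -1.0]]
ft_force: [0.6, -0.2, -3.5]
grip_width: 0.0319
```

```bash
python3 -c "
from tips import *
go(.563,-.283,-.001,184.2)
im=optics.get_image('top'); cv2.imwrite('pics/d5.png',cv2.resize(im['color'][130:330,300:560],None,fx=3,fy=3))"
```

```text
t 9.725 pos [ 0.5619 -0.2824  0.0464] yaw -175.82 F [ 0.6 -0.2 -3.5] w 0.0319
turn rv [ 0.0022 -0.0023 -0.0003] shift tool [-0.001  -0.0006  0.0474]
```

View pics/d5.png

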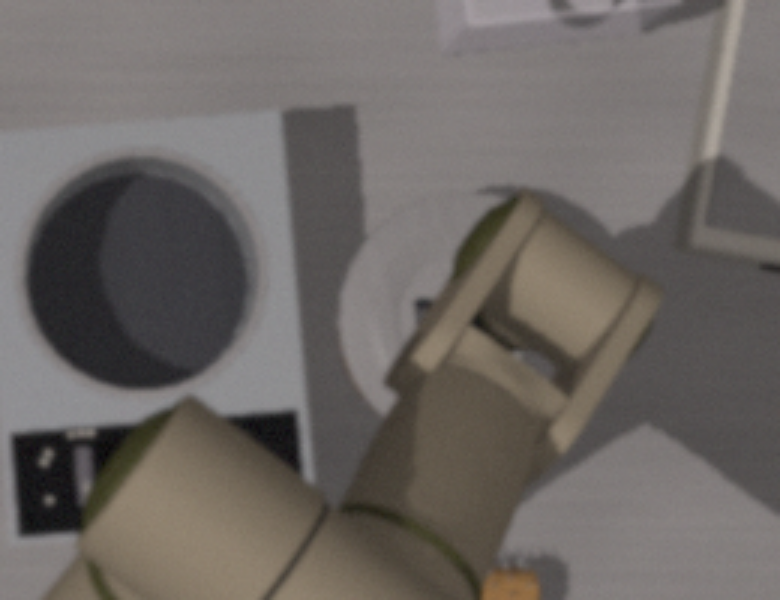

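>>> play_rows(commands=[{"grip": 1,"x": 0,"y": 0,"z": 0.02,"rx": 0,"ry": 0,"rz": 0},{"grip": 1,"x": 0,"y": 0,"z": 0.015,"rx": 0,"ry": 0,"rz": 0},{"grip": 1,"x": 0,"y": 0,"z": 0.008,"rx": 0,"ry": 0,"rz": 0},{"grip": 1,"x": 0,"y": 0,"z": 0.003,"rx": 0,"ry": 0,"rz": 0},{"grip": 1,"x": 0,"y": 0,"z": 0,"rx": 0,"ry": 0,"rz": 0}])

```text
time_s: 10.4
position: [0.563, -0.2832, 0.0035]
tool_rot: [[-0.997, -0.073, 0.0], [-0.073, 0.997, -0.0], [-0.0, -0.0, -1.0]]
ft_force: [-0.2, 0.9, -4.5]
grip_width: 0.0321
```

>>> play_rows(commands=[{"grip": 1,"x": 0,"y": 0,"z": 0.003,"rx": 0,"ry": 0,"rz": 0},{"grip": 1,"x": 0,"y": 0,"z": 0.0015,"rx": 0,"ry": 0,"rz": 0},{"grip": 1,"x": 0,"y": 0,"z": 0,"rx": 0,"ry": 0,"rz": 0}])

```text
time_s: 10.78
position: [0.563, -0.2831, -0.0006]
tool_rot: [[-0.997, -0.073, 0.0], [-0.073, 0.997, -0.0], [-0.0, -0.0, -1.0]]
ft_force: [-2.0, 2.4, 2.4]
grip_width: 0.0322
```

>>> play_rows(commands=[{"grip": -0.2,"x": 0,"y": 0,"z": 0,"rx": 0,"ry": 0,"rz": 0},{"grip": -0.2,"x": 0,"y": 0,"z": 0,"rx": 0,"ry": 0,"rz": 0},{"grip": -0.2,"x": 0,"y": 0,"z": 0,"rx": 0,"ry": 0,"rz": 0},{"grip": -0.2,"x": 0,"y": 0,"z": -0.03,"rx": 0,"ry": 0,"rz": 0},{"grip": -0.2,"x": 0,"y": 0,"z": -0.05,"rx": 0,"ry": 0,"rz": 0},{"grip": -0.2,"x": 0,"y": 0,"z": -0.05,"rx": 0,"ry": 0,"rz": 0},{"grip": -0.2,"x": 0,"y": 0,"z": -0.05,"rx": 0,"ry": 0,"rz": 0},{"grip": -0.2,"x": 0,"y": 0,"z": 0,"rx": 0,"ry": 0,"rz": 0}])

```text
time_s: 11.78
position: [0.5642, -0.284, 0.1831]
tool_rot: [[-0.997, -0.073, 0.007], [-0.073, 0.997, -0.005], [-0.006, -0.006, -1.0]]
ft_force: [-0.4, 1.0, -1.3]
grip_width: 0.0512
```

Run:
```python
from go import *
from meas import *
im=save("scene","pics/e1.png"); W=cloud(im)
P,m=seg(W,.4,.8,.15,.45,.052,.07); 
n,l=cv2.connectedComponents(m.astype(np.uint8))
for i in range(1,n):
    Q=W[l==i]
    if len(Q)>30: print(len(Q),Q.mean(0),rect(Q))
P,m=seg(W,.5,.62,-.34,-.22,.04,.07); print("lidknob",len(P),rect(P) if len(P) else 0,P[:,2].max())
go(.467,.2445,.10,199.6)
```

```text
78 [0.46957998 0.24505951 0.05966132] ((467.61932373046875, 244.02728271484375), (48.573150634765625, 10.335896492004395), 18.908966064453125)
109 [0.66573927 0.32659731 0.05962036] ((664.1254272460938, 325.8048095703125), (11.480757713317871, 50.677894592285156), 9.221651077270508)
69 [0.78700227 0.25325923 0.05470534] ((787.3153686523438, 253.03729248046875), (44.0209846496582, 9.783425331115723), 48.7791748046875)
lidknob 118 ((564.0262451171875, -279.5067138671875), (36.93928146362305, 32.96455764770508), 71.54558563232422) 0.06229447003063593
t 11.825 pos [ 0.5633 -0.2834  0.1802] yaw -175.8 F [-0.1  1.4 -0.2] w 0.0509
turn rv [-0.0026  0.0023 -0.2688] shift tool [-0.0864  0.5296  0.0802]
```

View pics/e1.png

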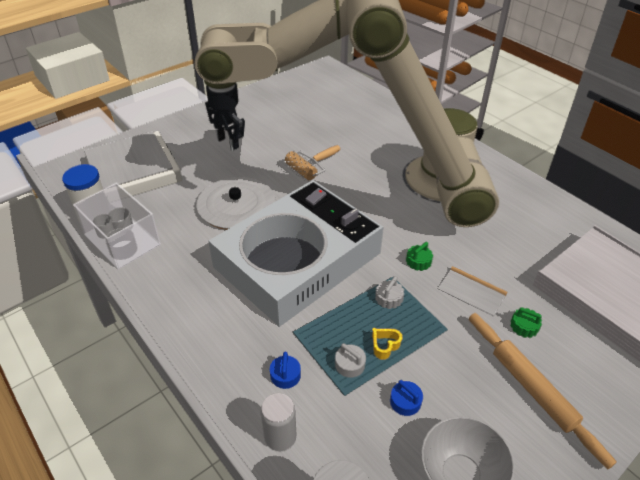

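>>> play_rows(commands=[{"grip": -0.1,"x": 0,"y": 0,"z": 0,"rx": 0,"ry": 0,"rz": -0.134},{"grip": -0.1,"x": 0,"y": 0,"z": 0,"rx": 0,"ry": 0,"rz": -0.134},{"grip": -0.1,"x": -0.0086,"y": 0.053,"z": 0,"rx": 0,"ry": 0,"rz": 0},{"grip": -0.1,"x": -0.0086,"y": 0.053,"z": 0,"rx": 0,"ry": 0,"rz": 0},{"grip": -0.1,"x": -0.0086,"y": 0.053,"z": 0,"rx": 0,"ry": 0,"rz": 0},{"grip": -0.1,"x": -0.0086,"y": 0.053,"z": 0,"rx": 0,"ry": 0,"rz": 0},{"grip": -0.1,"x": -0.0086,"y": 0.053,"z": 0,"rx": 0,"ry": 0,"rz": 0},{"grip": -0.1,"x": -0.0086,"y": 0.053,"z": 0,"rx": 0,"ry": 0,"rz": 0},{"grip": -0.1,"x": -0.0086,"y": 0.053,"z": 0,"rx": 0,"ry": 0,"rz": 0},{"grip": -0.1,"x": -0.0086,"y": 0.053,"z": 0,"rx": 0,"ry": 0,"rz": 0},{"grip": -0.1,"x": -0.0086,"y": 0.053,"z": 0,"rx": 0,"ry": 0,"rz": 0},{"grip": -0.1,"x": -0.0086,"y": 0.053,"z": 0,"rx": 0,"ry": 0,"rz": 0}])

```text
time_s: 13.32
position: [0.4654, 0.2466, 0.1773]
tool_rot: [[-0.942, -0.335, -0.003], [-0.335, 0.942, -0.001], [0.003, 0.0, -1.0]]
ft_force: [1.3, 0.9, 0.3]
grip_width: 0.0473
```

>>> play_rows(commands=[{"grip": -0.1,"x": 0,"y": 0,"z": 0.05,"rx": 0,"ry": 0,"rz": 0},{"grip": -0.1,"x": 0,"y": 0,"z": 0.03,"rx": 0,"ry": 0,"rz": 0},{"grip": -0.1,"x": 0,"y": 0,"z": 0,"rx": 0,"ry": 0,"rz": 0}])

```text
time_s: 13.7
position: [0.4648, 0.2447, 0.0961]
tool_rot: [[-0.942, -0.335, -0.006], [-0.335, 0.942, -0.002], [0.007, 0.001, -1.0]]
ft_force: [0.0, -0.1, 0.2]
grip_width: 0.0472
```

Run:
```python
from go import *
from meas import *
im=save("wrist","pics/e2.png"); W=cloud(im)
P,m=seg(W,.42,.52,.19,.3,.05,.068); 
n,l=cv2.connectedComponents(m.astype(np.uint8))
for i in range(1,n):
    Q=W[l==i]
    if len(Q)>200: print(len(Q),Q.mean(0),rect(Q))
go(.467,.2445,.0065,199.2)
```

```text
1906 [0.46254005 0.24042592 0.06147994] ((464.65325927734375, 240.96664428710938), (51.95707321166992, 9.812606811523438), 19.548603057861328)
t 13.75 pos [0.466  0.2449 0.0979] yaw -160.46 F [0.4 0.5 1. ] w 0.0469
turn rv [ 0.0003 -0.0029  0.006 ] shift tool [-0.0008 -0.0007  0.0914]
```

View pics/e2.png

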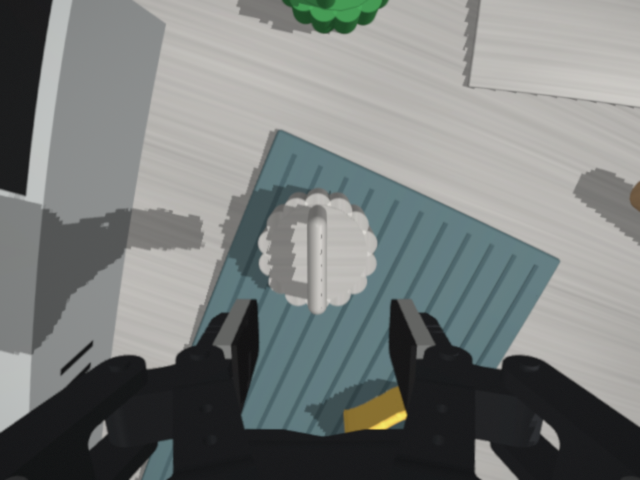

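>>> play_rows(commands=[{"grip": -0.1,"x": 0,"y": -0.0015,"z": 0.04,"rx": 0,"ry": 0,"rz": 0},{"grip": -0.1,"x": 0,"y": 0,"z": 0.03,"rx": 0,"ry": 0,"rz": 0},{"grip": -0.1,"x": 0,"y": 0,"z": 0.018,"rx": 0,"ry": 0,"rz": 0},{"grip": -0.1,"x": 0,"y": 0,"z": 0,"rx": 0,"ry": 0,"rz": 0},{"grip": 1,"x": 0,"y": 0,"z": 0,"rx": 0,"ry": 0,"rz": 0},{"grip": 1,"x": 0,"y": 0,"z": 0,"rx": 0,"ry": 0,"rz": 0},{"grip": 1,"x": 0,"y": 0,"z": 0,"rx": 0,"ry": 0,"rz": 0},{"grip": 1,"x": 0,"y": 0,"z": 0,"rx": 0,"ry": 0,"rz": 0}])

```text
time_s: 14.75
position: [0.4679, 0.2437, 0.0117]
tool_rot: [[-0.942, -0.335, 0.002], [-0.335, 0.942, 0.0], [-0.002, -0.001, -1.0]]
ft_force: [0.7, -2.6, 6.6]
grip_width: 0.0072
```

>>> play_rows(commands=[{"grip": 1,"x": 0,"y": 0,"z": -0.02,"rx": 0,"ry": 0,"rz": 0},{"grip": 1,"x": 0,"y": 0,"z": -0.04,"rx": 0,"ry": 0,"rz": 0},{"grip": 1,"x": 0,"y": 0,"z": -0.04,"rx": 0,"ry": 0,"rz": 0},{"grip": 1,"x": 0,"y": 0,"z": -0.05,"rx": 0,"ry": 0,"rz": 0},{"grip": 1,"x": 0,"y": 0,"z": 0,"rx": 0,"ry": 0,"rz": 0}])

```text
time_s: 15.38
position: [0.4684, 0.2442, 0.1642]
tool_rot: [[-0.942, -0.335, 0.007], [-0.335, 0.942, 0.002], [-0.007, -0.001, -1.0]]
ft_force: [-0.0, -0.2, -0.5]
grip_width: 0.0072
```

Run:
```python
from go import *
im=save("wrist","pics/e3.png")
go(.600,.048,.16,199.5)
```

```text
t 15.425 pos [0.4673 0.2439 0.1618] yaw -160.44 F [ 0.8  0.3 -1.2] w 0.0068
turn rv [-0.0001  0.0027  0.001 ] shift tool [-0.0597 -0.229   0.0018]
```

View pics/e3.png

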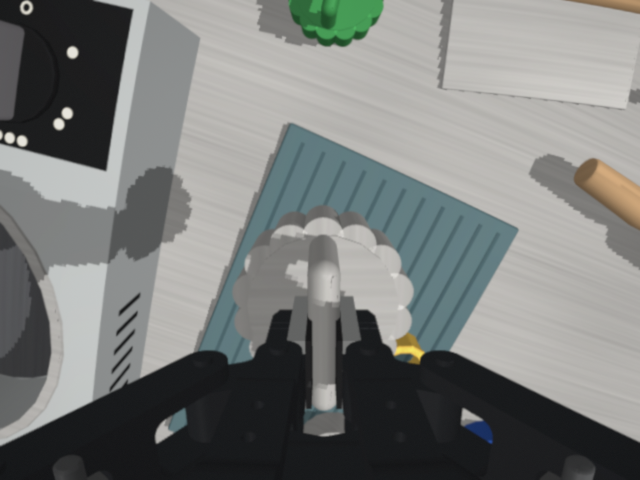

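>>> play_rows(commands=[{"grip": 1,"x": -0.01,"y": -0.038,"z": 0,"rx": 0,"ry": 0,"rz": 0},{"grip": 1,"x": -0.01,"y": -0.038,"z": 0,"rx": 0,"ry": 0,"rz": 0},{"grip": 1,"x": -0.01,"y": -0.038,"z": 0,"rx": 0,"ry": 0,"rz": 0},{"grip": 1,"x": -0.01,"y": -0.038,"z": 0,"rx": 0,"ry": 0,"rz": 0},{"grip": 1,"x": -0.01,"y": -0.038,"z": 0,"rx": 0,"ry": 0,"rz": 0},{"grip": 1,"x": -0.01,"y": -0.038,"z": 0,"rx": 0,"ry": 0,"rz": 0},{"grip": 1,"x": 0,"y": 0,"z": 0,"rx": 0,"ry": 0,"rz": 0}])

```text
time_s: 16.3
position: [0.6001, 0.0469, 0.1584]
tool_rot: [[-0.943, -0.332, -0.003], [-0.332, 0.943, 0.0], [0.003, 0.001, -1.0]]
ft_force: [0.4, 1.1, -1.8]
grip_width: 0.0069
```

Run:
```python
from go import *
im=save("wrist","pics/e4.png")
go(.600,.048,.0217,199.5)
```

```text
t 16.35 pos [0.5994 0.0483 0.1587] yaw -160.55 F [-0.7 -0.7 -1. ] w 0.007
turn rv [ 0.0018 -0.0031 -0.0008] shift tool [-0.0005 -0.0005  0.137 ]
```

View pics/e4.png

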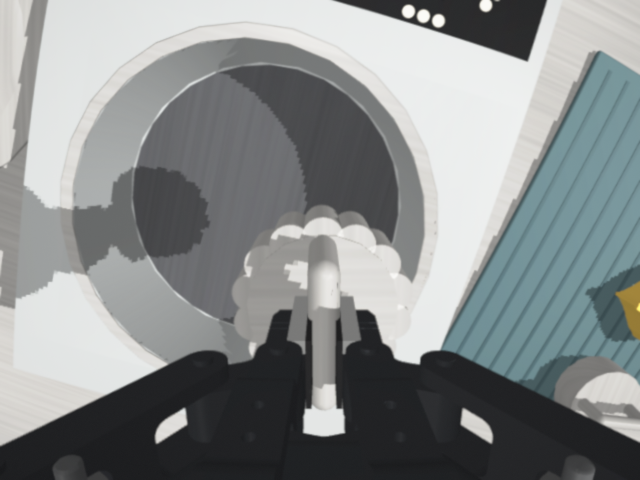

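>>> play_rows(commands=[{"grip": 1,"x": 0,"y": 0,"z": 0.04,"rx": 0,"ry": 0,"rz": 0},{"grip": 1,"x": 0,"y": 0,"z": 0.04,"rx": 0,"ry": 0,"rz": 0},{"grip": 1,"x": 0,"y": 0,"z": 0.035,"rx": 0,"ry": 0,"rz": 0},{"grip": 1,"x": 0,"y": 0,"z": 0.015,"rx": 0,"ry": 0,"rz": 0},{"grip": 1,"x": 0,"y": 0,"z": 0.003,"rx": 0,"ry": 0,"rz": 0},{"grip": 1,"x": 0,"y": 0,"z": 0,"rx": 0,"ry": 0,"rz": 0}])

```text
time_s: 17.1
position: [0.6004, 0.0491, 0.0287]
tool_rot: [[-0.942, -0.335, 0.002], [-0.335, 0.942, -0.0], [-0.001, -0.001, -1.0]]
ft_force: [-0.1, -0.2, -0.4]
grip_width: 0.0074
```

>>> play_rows(commands=[{"grip": 1,"x": 0,"y": 0,"z": 0.004,"rx": 0,"ry": 0,"rz": 0},{"grip": 1,"x": 0,"y": 0,"z": 0.0015,"rx": 0,"ry": 0,"rz": 0},{"grip": 1,"x": 0,"y": 0,"z": 0,"rx": 0,"ry": 0,"rz": 0}])

```text
time_s: 17.48
position: [0.5999, 0.0489, 0.0223]
tool_rot: [[-0.942, -0.335, 0.0], [-0.335, 0.942, -0.0], [-0.0, -0.0, -1.0]]
ft_force: [0.4, 1.3, -1.0]
grip_width: 0.0072
```

>>> play_rows(commands=[{"grip": 1,"x": 0,"y": 0,"z": 0.0015,"rx": 0,"ry": 0,"rz": 0},{"grip": 1,"x": 0,"y": 0,"z": 0,"rx": 0,"ry": 0,"rz": 0},{"grip": 0.35,"x": 0,"y": 0,"z": 0,"rx": 0,"ry": 0,"rz": 0},{"grip": 0.35,"x": 0,"y": 0,"z": 0,"rx": 0,"ry": 0,"rz": 0},{"grip": 0.35,"x": 0,"y": 0,"z": 0,"rx": 0,"ry": 0,"rz": 0}])

```text
time_s: 18.1
position: [0.5998, 0.049, 0.0206]
tool_rot: [[-0.942, -0.335, -0.0], [-0.335, 0.942, 0.0], [0.0, 0.0, -1.0]]
ft_force: [0.3, -0.0, 0.2]
grip_width: 0.0277
```

>>> play_rows(commands=[{"grip": 0.35,"x": 0,"y": 0,"z": -0.02,"rx": 0,"ry": 0,"rz": 0},{"grip": 0.35,"x": 0,"y": 0,"z": -0.04,"rx": 0,"ry": 0,"rz": 0},{"grip": 0.35,"x": 0,"y": 0,"z": -0.05,"rx": 0,"ry": 0,"rz": 0},{"grip": 0.35,"x": 0,"y": 0,"z": -0.05,"rx": 0,"ry": 0,"rz": 0},{"grip": 0.35,"x": 0,"y": 0,"z": 0,"rx": 0,"ry": 0,"rz": 0}])

```text
time_s: 18.73
position: [0.6014, 0.0489, 0.1848]
tool_rot: [[-0.942, -0.335, 0.008], [-0.335, 0.942, -0.001], [-0.007, -0.003, -1.0]]
ft_force: [-0.1, -0.2, -0.3]
grip_width: 0.0274
```

Run:
```python
from go import *
from meas import *
save("wrist","pics/e5.png")
im=save("scene","pics/e6.png"); W=cloud(im)
P,m=seg(W,.4,.8,.15,.45,.052,.07); 
n,l=cv2.connectedComponents(m.astype(np.uint8))
for i in range(1,n):
    Q=W[l==i]
    if len(Q)>30: print(len(Q),Q.mean(0),rect(Q))
go(.664,.325,.18,99.5)
```

```text
111 [0.6659308  0.3270117  0.05982183] ((665.0885009765625, 326.249267578125), (10.65933609008789, 51.439483642578125), 8.781323432922363)
65 [0.78662327 0.25247709 0.05473608] ((787.3272705078125, 253.185791015625), (45.74949264526367, 9.569618225097656), 48.28371810913086)
t 18.825 pos [0.5996 0.049  0.1804] yaw -160.45 F [-0.7  0.7  0.1] w 0.0278
turn rv [-1.0000e-04 -4.0000e-04  1.7463e+00] shift tool [0.2616 0.109  0.0004]
```

View pics/e5.png

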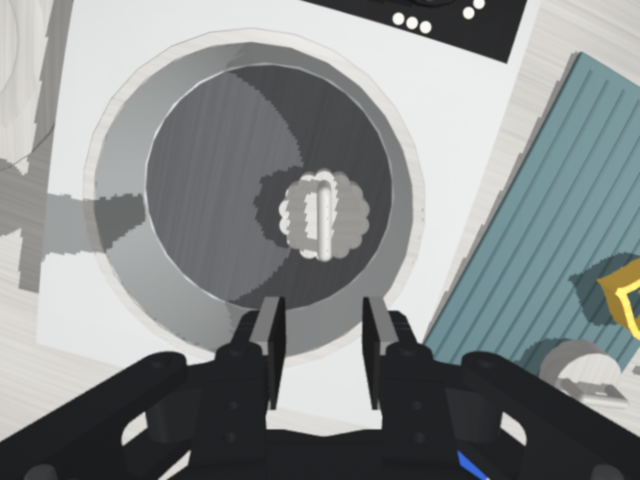

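View pics/e6.png

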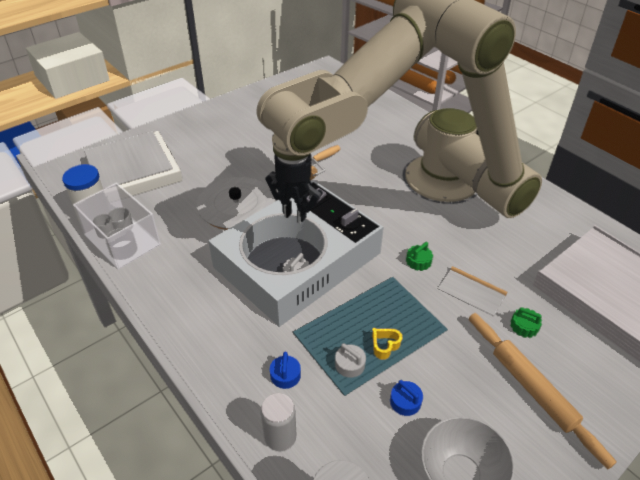

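>>> play_rows(commands=[{"grip": 0.1,"x": 0,"y": 0,"z": 0,"rx": 0,"ry": 0,"rz": 0.16},{"grip": 0.1,"x": 0,"y": 0,"z": 0,"rx": 0,"ry": 0,"rz": 0.16},{"grip": 0.1,"x": 0,"y": 0,"z": 0,"rx": 0,"ry": 0,"rz": 0.16},{"grip": 0.1,"x": 0,"y": 0,"z": 0,"rx": 0,"ry": 0,"rz": 0.16},{"grip": 0.1,"x": 0,"y": 0,"z": 0,"rx": 0,"ry": 0,"rz": 0.16},{"grip": 0.1,"x": 0,"y": 0,"z": 0,"rx": 0,"ry": 0,"rz": 0.16},{"grip": 0.1,"x": 0,"y": 0,"z": 0,"rx": 0,"ry": 0,"rz": 0.16},{"grip": 0.1,"x": 0,"y": 0,"z": 0,"rx": 0,"ry": 0,"rz": 0.16},{"grip": 0.1,"x": 0,"y": 0,"z": 0,"rx": 0,"ry": 0,"rz": 0.16},{"grip": 0.1,"x": 0,"y": 0,"z": 0,"rx": 0,"ry": 0,"rz": 0.16},{"grip": 0.1,"x": 0,"y": 0,"z": 0,"rx": 0,"ry": 0,"rz": 0.146}])

```text
time_s: 20.2
position: [0.5992, 0.049, 0.1787]
tool_rot: [[-0.16, 0.987, -0.004], [0.987, 0.16, 0.0], [0.001, -0.003, -1.0]]
ft_force: [-0.0, -0.4, -0.1]
grip_width: 0.0383
```

>>> play_rows(commands=[{"grip": 0.1,"x": 0.0436,"y": 0.018,"z": 0,"rx": 0,"ry": 0,"rz": 0},{"grip": 0.1,"x": 0.0436,"y": 0.018,"z": 0,"rx": 0,"ry": 0,"rz": 0},{"grip": 0.1,"x": 0.0436,"y": 0.018,"z": 0,"rx": 0,"ry": 0,"rz": 0},{"grip": 0.1,"x": 0.0436,"y": 0.018,"z": 0,"rx": 0,"ry": 0,"rz": 0},{"grip": 0.1,"x": 0.0436,"y": 0.018,"z": 0,"rx": 0,"ry": 0,"rz": 0},{"grip": 0.1,"x": 0.0436,"y": 0.018,"z": 0,"rx": 0,"ry": 0,"rz": 0},{"grip": 0.1,"x": 0,"y": 0,"z": 0.04,"rx": 0,"ry": 0,"rz": 0},{"grip": 0.1,"x": 0,"y": 0,"z": 0.04,"rx": 0,"ry": 0,"rz": 0},{"grip": 0.1,"x": 0,"y": 0,"z": 0,"rx": 0,"ry": 0,"rz": 0}])

```text
time_s: 21.32
position: [0.661, 0.3242, 0.0954]
tool_rot: [[-0.165, 0.986, -0.01], [0.986, 0.165, -0.003], [-0.001, -0.01, -1.0]]
ft_force: [-0.4, 0.1, 1.3]
grip_width: 0.0385
```

Run:
```python
from go import *
from meas import *
im=save("wrist","pics/f1.png"); W=cloud(im)
P,m=seg(W,.6,.75,.26,.4,.05,.068); 
n,l=cv2.connectedComponents(m.astype(np.uint8))
for i in range(1,n):
    Q=W[l==i]
    if len(Q)>200: print(len(Q),Q.mean(0),rect(Q))
go(.6645,.3255,.0095,99.2)
```

```text
1906 [0.6630094  0.32545775 0.06139375] ((663.3989868164062, 323.17254638671875), (9.990289688110352, 52.26035690307617), 8.56635570526123)
t 21.375 pos [0.6624 0.3245 0.0988] yaw 99.51 F [0.  0.4 1.7] w 0.0382
turn rv [-0.0043  0.0006  0.0053] shift tool [0.0006 0.0022 0.0893]
```

View pics/f1.png

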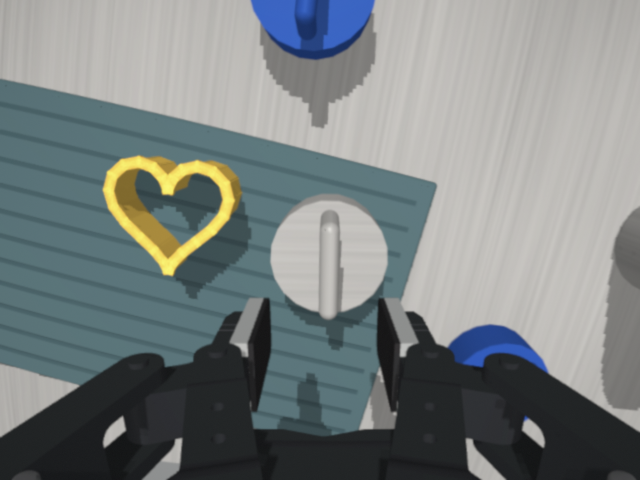

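>>> play_rows(commands=[{"grip": 0.1,"x": 0,"y": 0.002,"z": 0.04,"rx": 0,"ry": 0,"rz": 0},{"grip": 0.1,"x": 0,"y": 0,"z": 0.03,"rx": 0,"ry": 0,"rz": 0},{"grip": 0.1,"x": 0,"y": 0,"z": 0.016,"rx": 0,"ry": 0,"rz": 0},{"grip": 0.1,"x": 0,"y": 0,"z": 0,"rx": 0,"ry": 0,"rz": 0},{"grip": 1,"x": 0,"y": 0,"z": 0,"rx": 0,"ry": 0,"rz": 0},{"grip": 1,"x": 0,"y": 0,"z": 0,"rx": 0,"ry": 0,"rz": 0},{"grip": 1,"x": 0,"y": 0,"z": 0,"rx": 0,"ry": 0,"rz": 0},{"grip": 1,"x": 0,"y": 0,"z": 0,"rx": 0,"ry": 0,"rz": 0}])

```text
time_s: 22.38
position: [0.6657, 0.3253, 0.0164]
tool_rot: [[-0.165, 0.986, 0.002], [0.986, 0.165, 0.001], [0.0, 0.002, -1.0]]
ft_force: [-1.7, -0.6, 6.1]
grip_width: 0.0071
```

>>> play_rows(commands=[{"grip": 1,"x": 0,"y": 0,"z": -0.02,"rx": 0,"ry": 0,"rz": 0},{"grip": 1,"x": 0,"y": 0,"z": -0.04,"rx": 0,"ry": 0,"rz": 0},{"grip": 1,"x": 0,"y": 0,"z": -0.04,"rx": 0,"ry": 0,"rz": 0},{"grip": 1,"x": 0,"y": 0,"z": -0.05,"rx": 0,"ry": 0,"rz": 0},{"grip": 1,"x": 0,"y": 0,"z": 0,"rx": 0,"ry": 0,"rz": 0}])

```text
time_s: 23.0
position: [0.6666, 0.3257, 0.1701]
tool_rot: [[-0.165, 0.986, 0.009], [0.986, 0.165, 0.003], [0.001, 0.009, -1.0]]
ft_force: [0.1, -0.3, -0.9]
grip_width: 0.0069
```

Run:
```python
from go import *
save("wrist","pics/f2.png")
go(.607,-.042,.16,99.5)
```

```text
t 23.05 pos [0.6657 0.3253 0.1668] yaw 99.52 F [-0.2  0.2 -2.1] w 0.0071
turn rv [ 0.0039 -0.0005  0.0003] shift tool [-0.3526 -0.1185  0.0068]
```

View pics/f2.png

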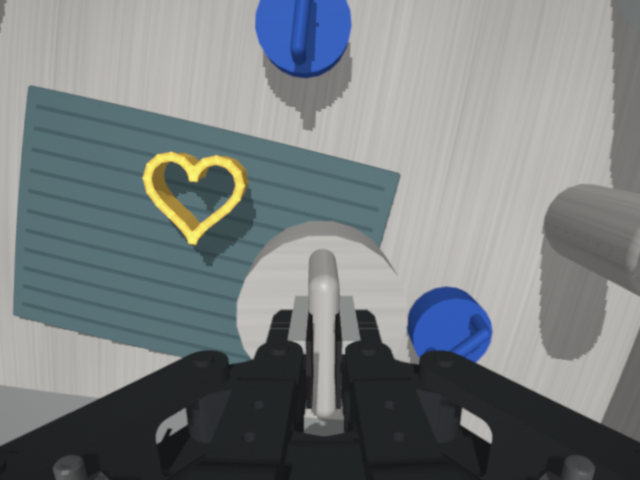

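>>> play_rows(commands=[{"grip": 1,"x": -0.044,"y": -0.0148,"z": 0,"rx": 0,"ry": 0,"rz": 0},{"grip": 1,"x": -0.044,"y": -0.0148,"z": 0,"rx": 0,"ry": 0,"rz": 0},{"grip": 1,"x": -0.044,"y": -0.0148,"z": 0,"rx": 0,"ry": 0,"rz": 0},{"grip": 1,"x": -0.044,"y": -0.0148,"z": 0,"rx": 0,"ry": 0,"rz": 0},{"grip": 1,"x": -0.044,"y": -0.0148,"z": 0,"rx": 0,"ry": 0,"rz": 0},{"grip": 1,"x": -0.044,"y": -0.0148,"z": 0,"rx": 0,"ry": 0,"rz": 0},{"grip": 1,"x": -0.044,"y": -0.0148,"z": 0,"rx": 0,"ry": 0,"rz": 0},{"grip": 1,"x": -0.044,"y": -0.0148,"z": 0,"rx": 0,"ry": 0,"rz": 0},{"grip": 1,"x": 0,"y": 0,"z": 0,"rx": 0,"ry": 0,"rz": 0}])

```text
time_s: 24.18
position: [0.6055, -0.0443, 0.1632]
tool_rot: [[-0.161, 0.987, -0.003], [0.987, 0.161, 0.0], [0.001, -0.003, -1.0]]
ft_force: [0.0, 0.7, -0.6]
grip_width: 0.0068
```

Run:
```python
from go import *
save("wrist","pics/f3.png")
go(.607,-.042,.0264,99.5)
```

```text
t 24.225 pos [ 0.6058 -0.0426  0.1634] yaw 99.37 F [ 0.   0.8 -1.4] w 0.007
turn rv [-0.0022 -0.0012 -0.0022] shift tool [0.0003 0.0013 0.137 ]
```

View pics/f3.png

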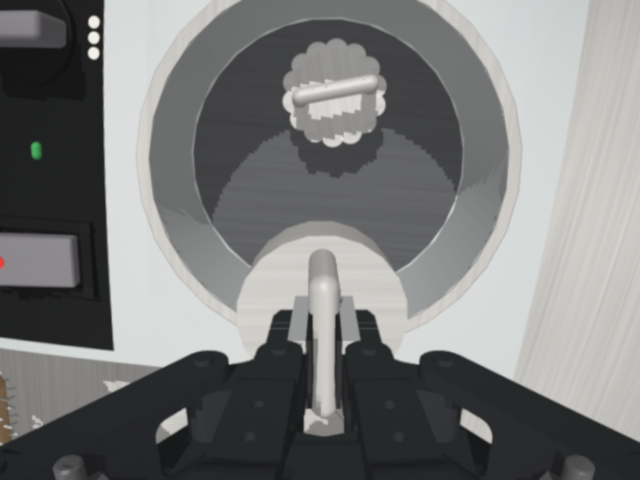

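>>> play_rows(commands=[{"grip": 1,"x": 0,"y": 0,"z": 0.04,"rx": 0,"ry": 0,"rz": 0},{"grip": 1,"x": 0,"y": 0,"z": 0.04,"rx": 0,"ry": 0,"rz": 0},{"grip": 1,"x": 0,"y": 0,"z": 0.035,"rx": 0,"ry": 0,"rz": 0},{"grip": 1,"x": 0,"y": 0,"z": 0.014,"rx": 0,"ry": 0,"rz": 0},{"grip": 1,"x": 0,"y": 0,"z": 0,"rx": 0,"ry": 0,"rz": 0},{"grip": 1,"x": 0,"y": 0,"z": 0,"rx": 0,"ry": 0,"rz": 0}])

```text
time_s: 24.98
position: [0.6074, -0.0415, 0.0371]
tool_rot: [[-0.166, 0.986, 0.002], [0.986, 0.166, -0.001], [-0.001, 0.002, -1.0]]
ft_force: [0.2, -0.6, -0.9]
grip_width: 0.0069
```

>>> play_rows(commands=[{"grip": 1,"x": 0,"y": 0,"z": 0.006,"rx": 0,"ry": 0,"rz": 0},{"grip": 1,"x": 0,"y": 0,"z": 0.003,"rx": 0,"ry": 0,"rz": 0},{"grip": 1,"x": 0,"y": 0,"z": 0.001,"rx": 0,"ry": 0,"rz": 0},{"grip": 1,"x": 0,"y": 0,"z": 0,"rx": 0,"ry": 0,"rz": 0}])

```text
time_s: 25.48
position: [0.6064, -0.0418, 0.0264]
tool_rot: [[-0.165, 0.986, 0.0], [0.986, 0.165, -0.0], [-0.0, 0.0, -1.0]]
ft_force: [-2.9, -0.4, 5.0]
grip_width: 0.007
```

Contact (5 N). Release.

>>> play_rows(commands=[{"grip": 0.35,"x": 0,"y": 0,"z": 0,"rx": 0,"ry": 0,"rz": 0},{"grip": 0.35,"x": 0,"y": 0,"z": 0,"rx": 0,"ry": 0,"rz": 0},{"grip": 0.35,"x": 0,"y": 0,"z": 0,"rx": 0,"ry": 0,"rz": 0},{"grip": 0.35,"x": 0,"y": 0,"z": -0.02,"rx": 0,"ry": 0,"rz": 0},{"grip": 0.35,"x": 0,"y": 0,"z": -0.04,"rx": 0,"ry": 0,"rz": 0},{"grip": 0.35,"x": 0,"y": 0,"z": -0.05,"rx": 0,"ry": 0,"rz": 0},{"grip": 0.35,"x": 0,"y": 0,"z": -0.05,"rx": 0,"ry": 0,"rz": 0},{"grip": 0.35,"x": 0,"y": 0,"z": 0,"rx": 0,"ry": 0,"rz": 0}])

```text
time_s: 26.48
position: [0.6081, -0.0419, 0.1898]
tool_rot: [[-0.165, 0.986, 0.008], [0.986, 0.165, -0.002], [-0.003, 0.007, -1.0]]
ft_force: [-0.5, -0.4, -0.8]
grip_width: 0.0277
```

Run:
```python
from go import *
from meas import *
save("wrist","pics/g1.png")
im=save("scene","pics/g2.png"); W=cloud(im)
P,m=seg(W,.5,.62,-.34,-.22,.04,.07); print("lidknob",len(P),rect(P) if len(P) else 0,P[:,2].max())
go(.563,-.283,.15,184.2)
```

```text
lidknob 125 ((564.169921875, -280.0804443359375), (36.40108871459961, 31.377933502197266), 71.46025848388672) 0.06343420419856716
t 26.575 pos [ 0.6063 -0.0415  0.1854] yaw 99.51 F [-0.   0.   0.1] w 0.0278
turn rv [-1.0000e-04 -3.0000e-04 -1.4781e+00] shift tool [ 0.0609 -0.2377  0.0354]
```

View pics/g1.png

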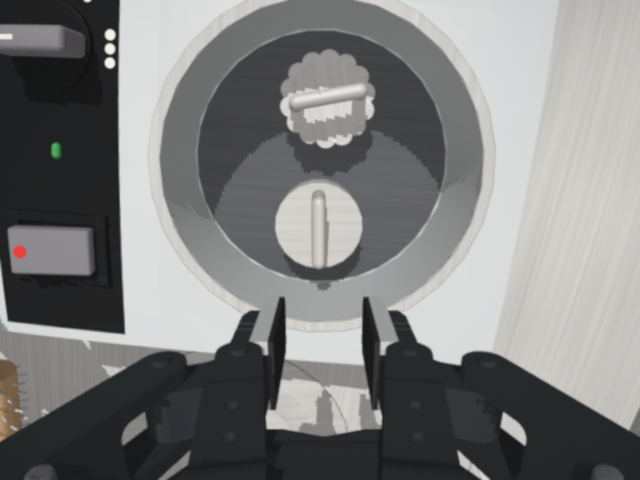

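View pics/g2.png

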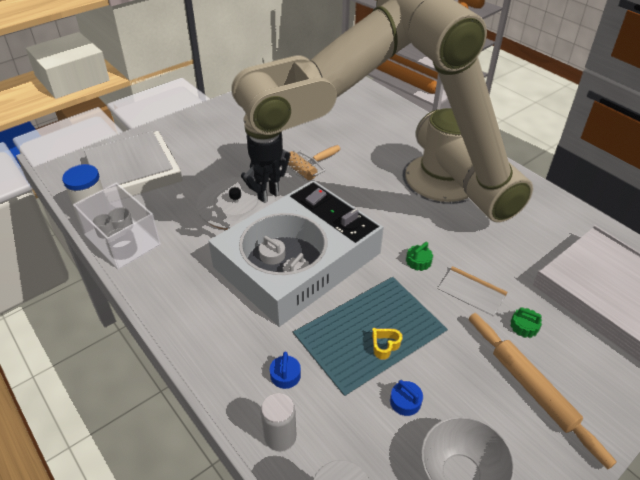

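Run:
```python
from go import *
from scipy.optimize import least_squares
for n in ["wrist","scene","top"]:
    im=optics.get_image(n); W=cloud(im)
    for z0,z1 in [(.03,.088)]:
        d=np.hypot(W[...,0]-.6034,W[...,1]-.0033)
        m=(W[...,2]>z0)&(W[...,2]<z1)&(d>.085)&(d<.115); P=W[m][:,:2]
        if len(P)<50: print(n,len(P)); continue
        r=least_squares(lambda q:np.hypot(P[:,0]-q[0],P[:,1]-q[1])-.1,[.6034,.0033],loss="soft_l1",f_scale=.001)
        r3=least_squares(lambda q:np.hypot(P[:,0]-q[0],P[:,1]-q[1])-q[2],[.6034,.0033,.1],loss="soft_l1",f_scale=.001)
        print(n,len(P),r.x,r3.x)
```

```text
wrist 24472 [0.60101009 0.00088652] [0.60101008 0.00089242 0.09987247]
scene 1344 [0.60121311 0.00146764] [0.60128425 0.00157138 0.10010054]
top 166 [0.60318002 0.00352209] [0.60112709 0.00406149 0.10155552]
```

>>> play_rows(commands=[{"grip": -0.2,"x": 0,"y": 0,"z": 0,"rx": 0,"ry": 0,"rz": -0.148},{"grip": -0.2,"x": 0,"y": 0,"z": 0,"rx": 0,"ry": 0,"rz": -0.148},{"grip": -0.2,"x": 0,"y": 0,"z": 0,"rx": 0,"ry": 0,"rz": -0.148},{"grip": -0.2,"x": 0,"y": 0,"z": 0,"rx": 0,"ry": 0,"rz": -0.148},{"grip": -0.2,"x": 0,"y": 0,"z": 0,"rx": 0,"ry": 0,"rz": -0.148},{"grip": -0.2,"x": 0,"y": 0,"z": 0,"rx": 0,"ry": 0,"rz": -0.148},{"grip": -0.2,"x": 0,"y": 0,"z": 0,"rx": 0,"ry": 0,"rz": -0.148},{"grip": -0.2,"x": 0,"y": 0,"z": 0,"rx": 0,"ry": 0,"rz": -0.148},{"grip": -0.2,"x": 0,"y": 0,"z": 0,"rx": 0,"ry": 0,"rz": -0.148},{"grip": -0.2,"x": 0,"y": 0,"z": 0,"rx": 0,"ry": 0,"rz": -0.146}])

```text
time_s: 27.98
position: [0.6062, -0.0415, 0.1845]
tool_rot: [[-0.997, -0.078, -0.002], [-0.078, 0.997, 0.001], [0.002, 0.001, -1.0]]
ft_force: [0.6, -0.2, -0.0]
grip_width: 0.0513
```

>>> play_rows(commands=[{"grip": -0.2,"x": 0.01,"y": -0.0396,"z": 0,"rx": 0,"ry": 0,"rz": 0},{"grip": -0.2,"x": 0.01,"y": -0.0396,"z": 0,"rx": 0,"ry": 0,"rz": 0},{"grip": -0.2,"x": 0.01,"y": -0.0396,"z": 0,"rx": 0,"ry": 0,"rz": 0},{"grip": -0.2,"x": 0.01,"y": -0.0396,"z": 0,"rx": 0,"ry": 0,"rz": 0},{"grip": -0.2,"x": 0.01,"y": -0.0396,"z": 0,"rx": 0,"ry": 0,"rz": 0},{"grip": -0.2,"x": 0.01,"y": -0.0396,"z": 0,"rx": 0,"ry": 0,"rz": 0},{"grip": -0.2,"x": 0,"y": 0,"z": 0.05,"rx": 0,"ry": 0,"rz": 0},{"grip": -0.2,"x": 0,"y": 0,"z": 0.03,"rx": 0,"ry": 0,"rz": 0},{"grip": -0.2,"x": 0,"y": 0,"z": 0,"rx": 0,"ry": 0,"rz": 0}])

```text
time_s: 29.1
position: [0.5628, -0.2822, 0.1028]
tool_rot: [[-0.997, -0.073, -0.005], [-0.073, 0.997, 0.004], [0.005, 0.004, -1.0]]
ft_force: [-0.2, 0.4, 0.5]
grip_width: 0.0513
```

Run:
```python
from go import *
from meas import *
im=save("wrist","pics/g3.png"); W=cloud(im)
P,m=seg(W,.5,.62,-.34,-.22,.05,.07); print("lidknob",len(P),rect(P) if len(P) else 0,P[:,2].max())
go(.563,-.283,-.001,184.2)
```

```text
lidknob 3035 ((561.0791015625, -283.1165771484375), (33.40079116821289, 32.36532211303711), 77.19700622558594) 0.06097807508910694
t 29.15 pos [ 0.5638 -0.2828  0.105 ] yaw -175.81 F [ 0.7  0.2 -0.3] w 0.0519
turn rv [ 0.0015 -0.0017 -0.0001] shift tool [ 0.0008 -0.0002  0.106 ]
```

View pics/g3.png

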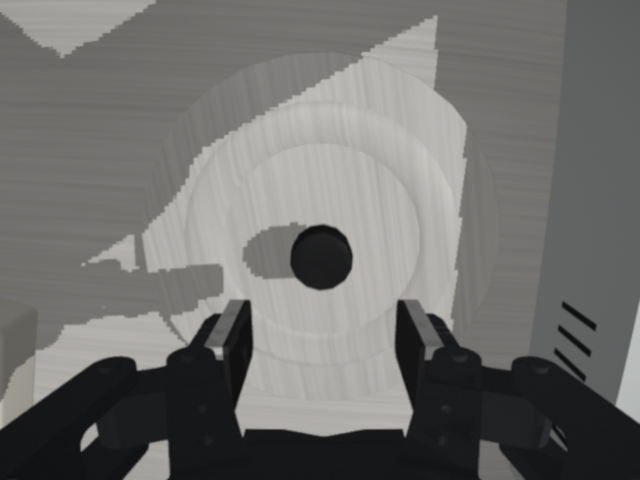

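>>> play_rows(commands=[{"grip": -0.2,"x": 0.001,"y": 0,"z": 0.04,"rx": 0,"ry": 0,"rz": 0},{"grip": -0.2,"x": 0,"y": 0,"z": 0.04,"rx": 0,"ry": 0,"rz": 0},{"grip": -0.2,"x": 0,"y": 0,"z": 0.023,"rx": 0,"ry": 0,"rz": 0},{"grip": -0.2,"x": 0,"y": 0,"z": 0,"rx": 0,"ry": 0,"rz": 0},{"grip": 1,"x": 0,"y": 0,"z": 0,"rx": 0,"ry": 0,"rz": 0},{"grip": 1,"x": 0,"y": 0,"z": 0,"rx": 0,"ry": 0,"rz": 0},{"grip": 1,"x": 0,"y": 0,"z": 0,"rx": 0,"ry": 0,"rz": 0},{"grip": 1,"x": 0,"y": 0,"z": 0,"rx": 0,"ry": 0,"rz": 0}], squeeze=100)

```text
time_s: 30.15
position: [0.5642, -0.2836, 0.0052]
tool_rot: [[-0.997, -0.073, 0.003], [-0.073, 0.997, -0.002], [-0.003, -0.002, -1.0]]
ft_force: [-0.4, 0.6, 5.8]
grip_width: 0.0312
```

>>> play_rows(commands=[{"grip": 1,"x": 0,"y": 0,"z": -0.02,"rx": 0,"ry": 0,"rz": 0},{"grip": 1,"x": 0,"y": 0,"z": -0.04,"rx": 0,"ry": 0,"rz": 0},{"grip": 1,"x": 0,"y": 0,"z": -0.04,"rx": 0,"ry": 0,"rz": 0},{"grip": 1,"x": 0,"y": 0,"z": -0.04,"rx": 0,"ry": 0,"rz": 0},{"grip": 1,"x": 0,"y": 0,"z": 0,"rx": 0,"ry": 0,"rz": 0},{"grip": 1,"x": 0,"y": 0,"z": 0,"rx": 0,"ry": 0,"rz": 0}])

```text
time_s: 30.9
position: [0.5624, -0.2825, 0.1414]
tool_rot: [[-0.997, -0.073, -0.002], [-0.073, 0.997, 0.001], [0.002, 0.001, -1.0]]
ft_force: [-1.1, 0.7, -4.4]
grip_width: 0.0319
```

Run:
```python
from go import *
save("wrist","pics/g4.png")
go(.601,.002,.14,184.2)
```

```text
t 30.95 pos [ 0.5623 -0.2825  0.1409] yaw -175.81 F [ 0.1 -0.3 -4.6] w 0.0313
turn rv [ 0.0022 -0.0026 -0.0001] shift tool [-0.0594  0.2809  0.0009]
```

View pics/g4.png

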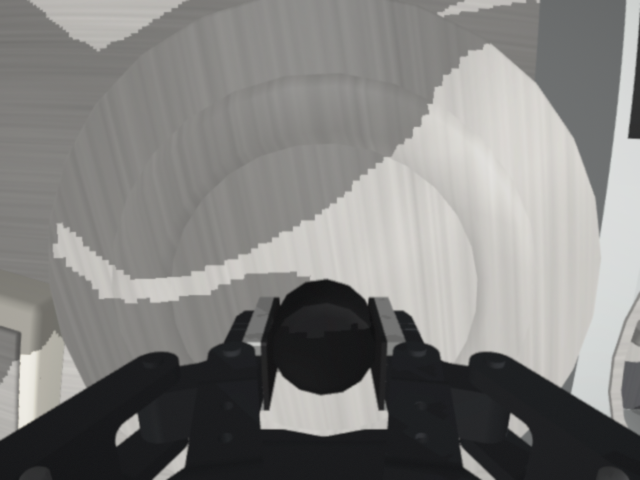

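>>> play_rows(commands=[{"grip": 1,"x": -0.0066,"y": 0.0312,"z": -0.002,"rx": 0,"ry": 0,"rz": 0},{"grip": 1,"x": -0.0066,"y": 0.0312,"z": -0.002,"rx": 0,"ry": 0,"rz": 0},{"grip": 1,"x": -0.0066,"y": 0.0312,"z": 0,"rx": 0,"ry": 0,"rz": 0},{"grip": 1,"x": -0.0066,"y": 0.0312,"z": 0,"rx": 0,"ry": 0,"rz": 0},{"grip": 1,"x": -0.0066,"y": 0.0312,"z": 0,"rx": 0,"ry": 0,"rz": 0},{"grip": 1,"x": -0.0066,"y": 0.0312,"z": 0,"rx": 0,"ry": 0,"rz": 0},{"grip": 1,"x": -0.0066,"y": 0.0312,"z": 0,"rx": 0,"ry": 0,"rz": 0},{"grip": 1,"x": -0.0066,"y": 0.0312,"z": 0,"rx": 0,"ry": 0,"rz": 0},{"grip": 1,"x": -0.0066,"y": 0.0312,"z": 0,"rx": 0,"ry": 0,"rz": 0},{"grip": 1,"x": 0,"y": 0,"z": 0.02,"rx": 0,"ry": 0,"rz": 0},{"grip": 1,"x": 0,"y": 0,"z": 0,"rx": 0,"ry": 0,"rz": 0}])

```text
time_s: 32.33
position: [0.6004, 0.0019, 0.124]
tool_rot: [[-0.997, -0.074, -0.006], [-0.074, 0.997, 0.001], [0.006, 0.001, -1.0]]
ft_force: [0.5, -0.6, -2.8]
grip_width: 0.0313
```

Run:
```python
from go import *
from scipy.optimize import least_squares
s=env.observe()
for n in ["wrist","scene"]:
    im=save(n,f"pics/g5{n}.png"); W=cloud(im); p=s["position"]
    m=(abs(W[...,2]-(p[2]+.013))<.006)&(np.hypot(W[...,0]-p[0],W[...,1]-p[1])<.13); P=W[m]
    print(n,len(P),"z",np.percentile(P[:,2],[2,50,98]))
    A=np.c_[P[:,:2]-p[:2],np.ones(len(P))]; c=np.linalg.lstsq(A,P[:,2],rcond=None)[0]; print("tilt",c[:2])
    h=cv2.convexHull((P[:,:2]*1000).astype(np.float32))[:,0]/1000
    f=lambda q:np.hypot(h[:,0]-q[0],h[:,1]-q[1])-.112
    r=least_squares(f,p[:2],loss="soft_l1",f_scale=.001); print("lid ctr",r.x,"rms",np.sqrt(np.mean(f(r.x)**2)),"rel tcp",r.x-p[:2])
go(.601,.002,.086,184.2)
```

```text
wrist 164438 z [0.1366303  0.13830719 0.14072189]
tilt [-0.0087605   0.00250862]
lid ctr [0.59891742 0.00190502] rms 0.0004956359800139266 rel tcp [-1.44425383e-03  4.13434386e-05]
scene 3976 z [0.13381494 0.13787917 0.14184876]
tilt [-0.00486609  0.00117839]
lid ctr [0.6001269  0.00327331] rms 0.0009745306755080128 rel tcp [-0.00023477  0.00140963]
t 32.425 pos [0.6016 0.0011 0.1262] yaw -175.83 F [-0.1  0.2 -4.4] w 0.0315
turn rv [ 0.0003 -0.0014 -0.0005] shift tool [0.0005 0.0009 0.0402]
```

View pics/g5scene.png

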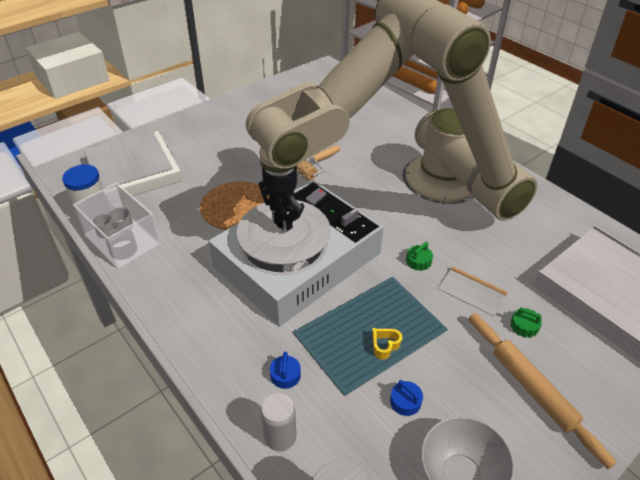

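>>> play_rows(commands=[{"grip": 1,"x": -0.0015,"y": -0.0012,"z": 0.015,"rx": 0,"ry": 0,"rz": 0},{"grip": 1,"x": 0,"y": 0,"z": 0.012,"rx": 0,"ry": 0,"rz": 0},{"grip": 1,"x": 0,"y": 0,"z": 0.004,"rx": 0,"ry": 0,"rz": 0},{"grip": 1,"x": 0,"y": 0,"z": 0,"rx": 0,"ry": 0,"rz": 0}])

```text
time_s: 32.92
position: [0.6033, 0.0002, 0.0954]
tool_rot: [[-0.997, -0.073, -0.001], [-0.073, 0.997, 0.0], [0.001, 0.0, -1.0]]
ft_force: [0.2, -0.4, -3.4]
grip_width: 0.0318
```

>>> play_rows(commands=[{"grip": 1,"x": 0,"y": 0,"z": 0.004,"rx": 0,"ry": 0,"rz": 0},{"grip": 1,"x": 0,"y": 0,"z": 0.003,"rx": 0,"ry": 0,"rz": 0},{"grip": 1,"x": 0,"y": 0,"z": 0,"rx": 0,"ry": 0,"rz": 0}])

```text
time_s: 33.3
position: [0.6033, 0.0003, 0.0885]
tool_rot: [[-0.997, -0.073, -0.0], [-0.073, 0.997, 0.0], [0.0, 0.0, -1.0]]
ft_force: [0.2, -0.5, -3.4]
grip_width: 0.0318
```

>>> play_rows(commands=[{"grip": 1,"x": 0,"y": 0,"z": 0.002,"rx": 0,"ry": 0,"rz": 0},{"grip": 1,"x": 0,"y": 0,"z": 0.0015,"rx": 0,"ry": 0,"rz": 0},{"grip": 1,"x": 0,"y": 0,"z": 0,"rx": 0,"ry": 0,"rz": 0}])

```text
time_s: 33.67
position: [0.6035, 0.0003, 0.0862]
tool_rot: [[-0.997, -0.073, 0.001], [-0.073, 0.997, -0.0], [-0.001, -0.0, -1.0]]
ft_force: [-3.3, -0.4, 5.1]
grip_width: 0.0315
```

>>> play_rows(commands=[{"grip": -0.2,"x": 0,"y": 0,"z": 0,"rx": 0,"ry": 0,"rz": 0},{"grip": -0.2,"x": 0,"y": 0,"z": 0,"rx": 0,"ry": 0,"rz": 0},{"grip": -0.2,"x": 0,"y": 0,"z": 0,"rx": 0,"ry": 0,"rz": 0},{"grip": -0.2,"x": 0,"y": 0,"z": -0.03,"rx": 0,"ry": 0,"rz": 0},{"grip": -0.2,"x": 0,"y": 0,"z": -0.04,"rx": 0,"ry": 0,"rz": 0},{"grip": -0.2,"x": 0,"y": 0,"z": -0.04,"rx": 0,"ry": 0,"rz": 0},{"grip": 1,"x": 0,"y": 0,"z": 0,"rx": 0,"ry": 0,"rz": 0}])

```text
time_s: 34.55
position: [0.6046, 0.0001, 0.1984]
tool_rot: [[-0.997, -0.073, 0.006], [-0.073, 0.997, -0.001], [-0.006, -0.002, -1.0]]
ft_force: [-0.6, 0.4, -0.4]
grip_width: 0.0344
```

Run:
```python
from go import *
from meas import *
for n in ["wrist","scene"]:
    im=save(n,f"pics/h{n}.png"); W=cloud(im)
    d=np.hypot(W[...,0]-.602,W[...,1]-.002); 
    P=W[(d<.105)&(d>.025)&(abs(W[...,2]-.099)<.012)]; print(n,len(P),np.percentile(P[:,2],[2,50,98]))
    A=np.c_[P[:,:2]-[.602,.002],np.ones(len(P))]; print(np.linalg.lstsq(A,P[:,2],rcond=None)[0])
    H=W[(d>.12)&(abs(W[...,0]-.6)<.12)&(abs(W[...,1])<.12)&(abs(W[...,2]-.095)<.012)]; print("housing z",np.median(H[:,2]))
    Q,m=seg(W,.36,.5,.0,.12,.118,.14); print("bar",len(Q),rect(Q) if len(Q)>5 else 0)
go(.424,-.072,.15,184.2)
```

```text
wrist 69676 [0.09864341 0.10028415 0.10265017]
[0.00015801 0.00030305 0.10042093]
housing z 0.09592214956960696
bar 0 0
scene 3765 [0.09493061 0.09910196 0.10352068]
[ 1.39103452e-03 -7.60537155e-05  9.91104836e-02]
housing z 0.09449927180527967
bar 109 ((432.54193115234375, 51.49779510498047), (55.00284957885742, 18.48624038696289), 8.089385032653809)
t 34.65 pos [6.032e-01 3.000e-04 1.948e-01] yaw -175.81 F [ 0.1  0.5 -0.5] w 0.0188
turn rv [ 0.0001 -0.0003 -0.0001] shift tool [ 0.184  -0.059   0.0448]
```

View pics/hwrist.png

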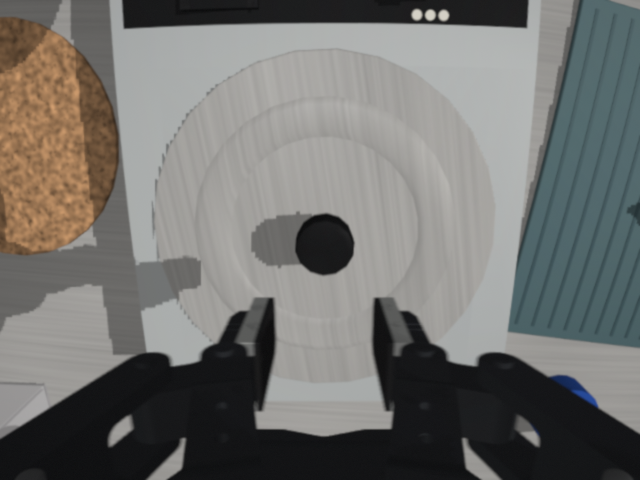

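View pics/hscene.png

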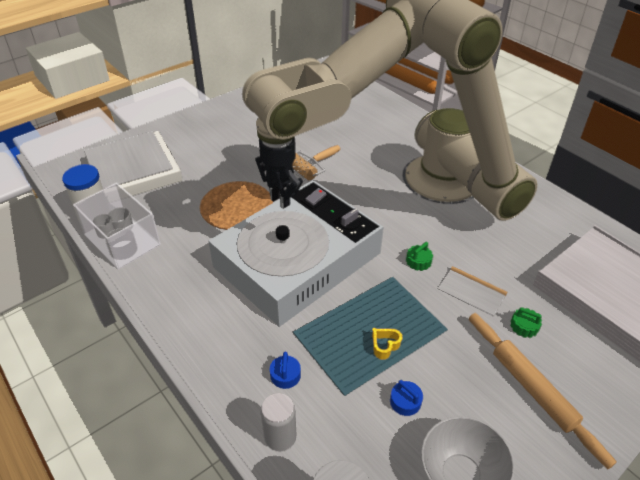

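>>> play_rows(commands=[{"grip": 1,"x": 0.037,"y": -0.012,"z": 0,"rx": 0,"ry": 0,"rz": 0},{"grip": 1,"x": 0.037,"y": -0.012,"z": 0,"rx": 0,"ry": 0,"rz": 0},{"grip": 1,"x": 0.037,"y": -0.012,"z": 0,"rx": 0,"ry": 0,"rz": 0},{"grip": 1,"x": 0.037,"y": -0.012,"z": 0,"rx": 0,"ry": 0,"rz": 0},{"grip": 1,"x": 0.037,"y": -0.012,"z": 0.03,"rx": 0,"ry": 0,"rz": 0},{"grip": 1,"x": 0,"y": 0,"z": 0.02,"rx": 0,"ry": 0,"rz": 0},{"grip": 1,"x": 0,"y": 0,"z": 0,"rx": 0,"ry": 0,"rz": 0}])

```text
time_s: 35.52
position: [0.4221, -0.0727, 0.1437]
tool_rot: [[-0.997, -0.073, -0.004], [-0.073, 0.997, 0.002], [0.004, 0.002, -1.0]]
ft_force: [-0.1, -0.3, 0.4]
grip_width: -0.0003
```

Run:
```python
from tips import *
go(.4236,-.0725,.09,184.2)
im=save("wrist","pics/i1.png")
hsv=cv2.cvtColor(im["color"],cv2.COLOR_BGR2HSV); m=((hsv[...,0]<8)|(hsv[...,0]>172))&(hsv[...,1]>180)&(hsv[...,2]>120)
v,u=np.nonzero(m); print(len(u), u.mean(),v.mean(), px2w(im,u.mean(),v.mean()))
```

```text
t 35.525 pos [ 0.4221 -0.0727  0.1437] yaw -175.84 F [-0.1 -0.3  0.4] w -0.0003
turn rv [ 0.0022 -0.0038 -0.0007] shift tool [-0.0016  0.0001  0.0537]<stdin>:5: RuntimeWarning: Mean of empty slice.
  ret = ret.dtype.type(ret / rcount)
Traceback (most recent call last):
  File "h.py", line 9, in px2w
    if z is None: return o+d*float(im["range_z"][int(round(v)),int(round(u))])
                                                     ~~~~~^^^
ValueError: cannot convert float NaN to integer
```

View pics/i1.png

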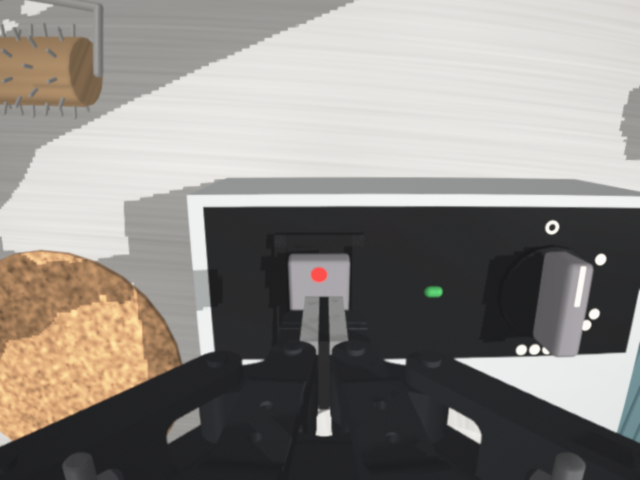

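>>> play_rows(commands=[{"grip": 1,"x": 0,"y": 0,"z": 0.03,"rx": 0,"ry": 0,"rz": 0},{"grip": 1,"x": 0,"y": 0,"z": 0.02,"rx": 0,"ry": 0,"rz": 0},{"grip": 1,"x": 0,"y": 0,"z": 0.008,"rx": 0,"ry": 0,"rz": 0},{"grip": 1,"x": 0,"y": 0,"z": 0.003,"rx": 0,"ry": 0,"rz": 0},{"grip": 1,"x": 0,"y": 0,"z": 0,"rx": 0,"ry": 0,"rz": 0}])

```text
time_s: 36.2
position: [0.4236, -0.0731, 0.0849]
tool_rot: [[-0.997, -0.073, 0.001], [-0.073, 0.997, -0.0], [-0.001, -0.0, -1.0]]
ft_force: [-1.1, 0.1, 1.0]
grip_width: 0.0004
```

>>> play_rows(commands=[{"grip": 1,"x": 0,"y": 0,"z": 0.003,"rx": 0,"ry": 0,"rz": 0},{"grip": 1,"x": 0,"y": 0,"z": 0.002,"rx": 0,"ry": 0,"rz": 0}])

```text
time_s: 36.45
position: [0.424, -0.0733, 0.0834]
tool_rot: [[-0.997, -0.074, 0.004], [-0.074, 0.997, -0.002], [-0.004, -0.002, -1.0]]
ft_force: [-21.5, 8.2, 70.0]
grip_width: -0.0001
```

>>> play_rows(commands=[{"grip": 1,"x": 0,"y": 0,"z": 0.002,"rx": 0,"ry": 0,"rz": 0},{"grip": 1,"x": 0,"y": 0,"z": 0,"rx": 0,"ry": 0,"rz": 0}])

```text
time_s: 36.7
position: [0.4242, -0.0733, 0.0832]
tool_rot: [[-0.997, -0.074, 0.006], [-0.074, 0.997, -0.003], [-0.006, -0.004, -1.0]]
ft_force: [-24.9, 8.8, 78.2]
grip_width: -0.0
```

>>> play_rows(commands=[{"grip": 1,"x": 0,"y": 0,"z": -0.007,"rx": 0,"ry": 0,"rz": 0},{"grip": 1,"x": 0,"y": 0,"z": -0.04,"rx": 0,"ry": 0,"rz": 0},{"grip": 1,"x": 0,"y": 0,"z": -0.02,"rx": 0,"ry": 0,"rz": 0},{"grip": 1,"x": 0,"y": 0,"z": 0,"rx": 0,"ry": 0,"rz": 0}])

```text
time_s: 37.2
position: [0.4242, -0.0734, 0.1455]
tool_rot: [[-0.997, -0.073, 0.004], [-0.073, 0.997, -0.002], [-0.004, -0.002, -1.0]]
ft_force: [-0.7, -1.3, -1.0]
grip_width: -0.0003
```

Run:
```python
from tips import *
tips("pics/i2.png")
im=optics.get_image("scene"); W=cloud(im)
cv2.imwrite("pics/i3.png",cv2.resize(im["color"][170:260,270:400],None,fx=6,fy=6,interpolation=cv2.INTER_CUBIC))
```

```text
pos [ 0.42356386 -0.07315445  0.14439742] w -9.844692632166068e-05 n 64860 max toolz [-0.0746 -0.0462 -0.0365  0.0299]
-0.07 1296 [-0.012 -0.021] [0.013 0.021]
-0.064 553 [-0.013 -0.014] [0.011 0.006]
-0.058 730 [ 0.005 -0.014] [0.011 0.014]
-0.052 696 [ 0.006 -0.014] [0.011 0.014]
-0.046 627 [ 0.006 -0.014] [0.011 0.013]
-0.04 512 [ 0.006 -0.014] [0.011 0.013]
-0.034 127 [ 0.006 -0.012] [0.011 0.008]
0.026 4 [-0.021 -0.012] [-0.017  0.011]
```

View pics/i2.png

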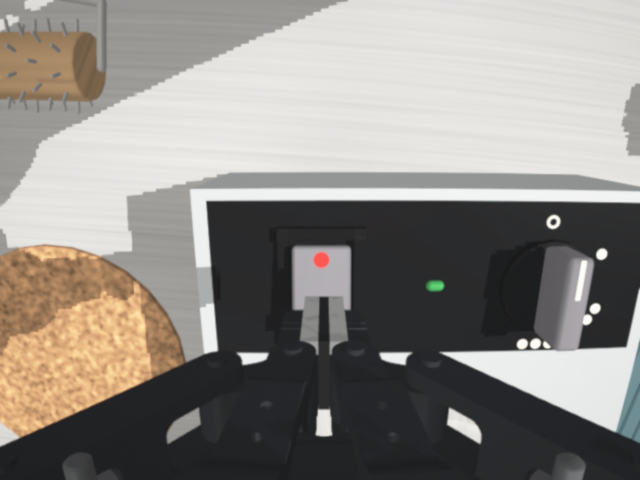

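View pics/i3.png

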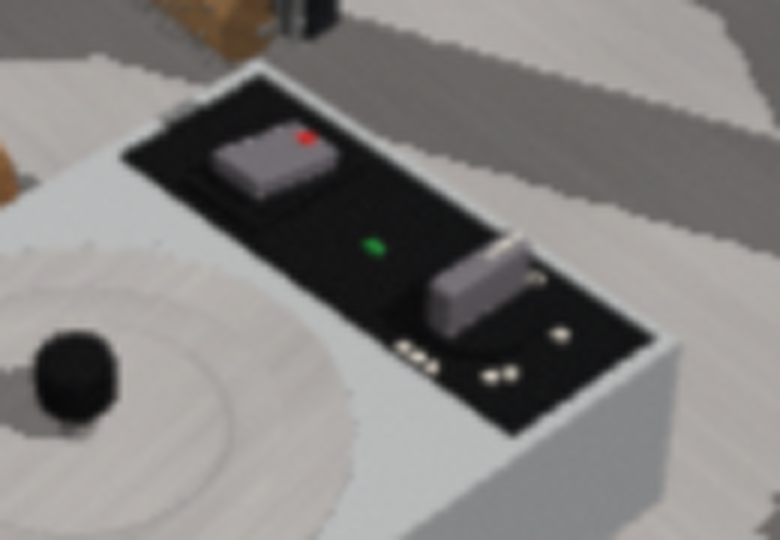

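Run:
```python
from go import *
im=optics.get_image("wrist"); W=cloud(im)
for u,v in [(305,250),(320,260),(335,270),(300,285),(345,295),(345,305)]: print("now",u,v,np.round(W[v,u],4))
im=optics.get_image("scene"); W=cloud(im)
for (a,b) in [(310,135),(290,150),(260,165),(240,160),(225,155),(300,150)]:
    u=270+a/6; v=170+b/6; print(np.round(W[int(round(v)),int(round(u))],4))
go(.4236,-.0725,.09,184.2)
```

```text
now 305 250 [ 0.4151 -0.0828  0.1059]
now 320 260 [ 0.4186 -0.0749  0.1096]
now 335 270 [ 0.4234 -0.067   0.1093]
now 300 285 [ 0.4317 -0.084   0.112 ]
now 345 295 [ 0.4356 -0.061   0.1114]
now 345 305 [ 0.4405 -0.0607  0.1127]
[ 0.4154 -0.0755  0.1057]
[ 0.437  -0.0659  0.1129]
[ 0.4597 -0.0584  0.1196]
[ 0.4617 -0.0684  0.1174]
[ 0.4622 -0.0761  0.116 ]
[ 0.4288 -0.0675  0.1075]
t 37.4 pos [ 0.4229 -0.0729  0.1433] yaw -175.81 F [-0.5  0.2  0.6] w 0.0001
turn rv [ 0.0009 -0.0014 -0.0001] shift tool [-0.0007  0.0004  0.0533]
```

>>> play_rows(commands=[{"grip": 0.1,"x": -0.0045,"y": 0.0313,"z": 0,"rx": 0,"ry": 0,"rz": 0},{"grip": 0.1,"x": -0.0045,"y": 0.0313,"z": 0,"rx": 0,"ry": 0,"rz": 0},{"grip": 0.1,"x": -0.0045,"y": 0.0313,"z": 0,"rx": 0,"ry": 0,"rz": 0},{"grip": 0.1,"x": -0.0045,"y": 0.0313,"z": 0,"rx": 0,"ry": 0,"rz": 0},{"grip": 0.1,"x": 0,"y": 0,"z": 0,"rx": 0,"ry": 0,"rz": 0}])

```text
time_s: 38.02
position: [0.4316, 0.0545, 0.1434]
tool_rot: [[-0.997, -0.076, -0.002], [-0.076, 0.997, 0.0], [0.002, 0.0, -1.0]]
ft_force: [-1.3, -0.4, -0.7]
grip_width: 0.0385
```

Run:
```python
from tips import *
from meas import *
im=save("wrist","pics/j1.png"); W=cloud(im); P,m=seg(W,.38,.48,.0,.11,.123,.133); print(len(P),rect(P),np.median(P[:,2]))
go(.432,.0535,.078,184.2)
```

```text
3125 ((429.2036437988281, 50.03087615966797), (49.61429977416992, 13.852595329284668), 3.441434144973755) 0.12863174936111804
t 38.075 pos [0.4318 0.0536 0.1435] yaw -175.7 F [ 0.7  0.3 -0.7] w 0.0385
turn rv [ 0.0002 -0.0014  0.0017] shift tool [-0.0002 -0.0001  0.0655]
```

View pics/j1.png

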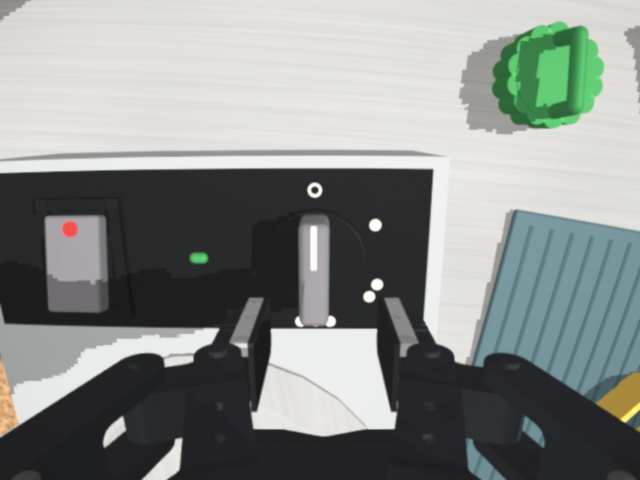

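>>> play_rows(commands=[{"grip": 0.1,"x": 0.002,"y": -0.0028,"z": 0.02,"rx": 0,"ry": 0,"rz": 0},{"grip": 0.1,"x": 0,"y": 0,"z": 0.015,"rx": 0,"ry": 0,"rz": 0},{"grip": 0.1,"x": 0,"y": 0,"z": 0.01,"rx": 0,"ry": 0,"rz": 0},{"grip": 0.1,"x": 0,"y": 0,"z": 0,"rx": 0,"ry": 0,"rz": 0}])

```text
time_s: 38.58
position: [0.43, 0.0497, 0.0987]
tool_rot: [[-0.997, -0.072, -0.001], [-0.072, 0.997, 0.0], [0.001, 0.0, -1.0]]
ft_force: [0.3, 0.2, 0.1]
grip_width: 0.0384
```

Run:
```python
from tips import *
from meas import *
im=save("wrist","pics/j2.png"); W=cloud(im); P,m=seg(W,.38,.48,.0,.11,.123,.133); print(len(P),rect(P),np.median(P[:,2]))
go(.4292,.0500,.078,184.2)
```

```text
5406 ((426.8900146484375, 48.47602844238281), (49.686927795410156, 46.748291015625), 53.698177337646484) 0.12868953265499183
t 38.625 pos [0.4303 0.0498 0.0992] yaw -175.84 F [-0.9  0.3 -0.2] w 0.0388
turn rv [ 0.     -0.0003 -0.0006] shift tool [0.0011 0.0003 0.0212]
```

View pics/j2.png

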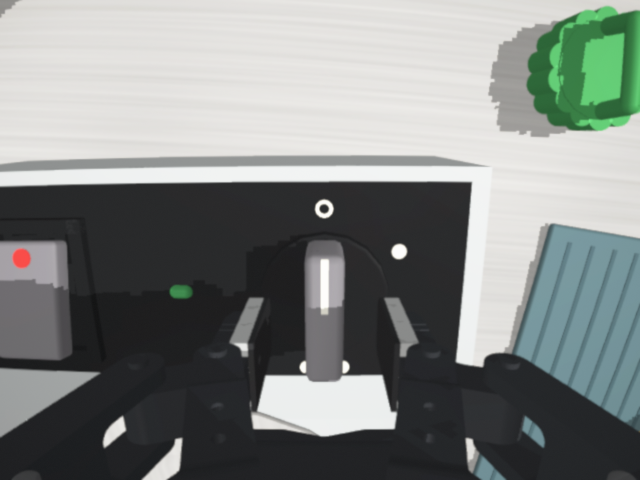

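>>> play_rows(commands=[{"grip": 0.1,"x": 0.0005,"y": 0,"z": 0.013,"rx": 0,"ry": 0,"rz": 0},{"grip": 0.1,"x": 0,"y": 0,"z": 0.007,"rx": 0,"ry": 0,"rz": 0},{"grip": 0.1,"x": 0,"y": 0,"z": 0,"rx": 0,"ry": 0,"rz": 0},{"grip": 1,"x": 0,"y": 0,"z": 0,"rx": 0,"ry": 0,"rz": 0},{"grip": 1,"x": 0,"y": 0,"z": 0,"rx": 0,"ry": 0,"rz": 0},{"grip": 1,"x": 0,"y": 0,"z": 0,"rx": 0,"ry": 0,"rz": 0}], squeeze=50)

```text
time_s: 39.38
position: [0.4301, 0.0499, 0.0798]
tool_rot: [[-0.997, -0.073, 0.001], [-0.073, 0.997, -0.0], [-0.001, -0.001, -1.0]]
ft_force: [-1.0, -0.7, 6.6]
grip_width: 0.0127
```

>>> play_rows(commands=[{"grip": 1,"x": 0,"y": 0,"z": 0,"rx": 0,"ry": 0,"rz": 0.1},{"grip": 1,"x": 0,"y": 0,"z": 0,"rx": 0,"ry": 0,"rz": 0.1},{"grip": 1,"x": 0,"y": 0,"z": 0,"rx": 0,"ry": 0,"rz": 0.1},{"grip": 1,"x": 0,"y": 0,"z": 0,"rx": 0,"ry": 0,"rz": 0.1}])

```text
time_s: 39.88
position: [0.4301, 0.0498, 0.0798]
tool_rot: [[-0.946, 0.324, 0.001], [0.324, 0.946, -0.001], [-0.001, -0.001, -1.0]]
ft_force: [-1.6, -3.5, 6.1]
grip_width: 0.0131
```

>>> play_rows(commands=[{"grip": 1,"x": 0,"y": 0,"z": 0,"rx": 0,"ry": 0,"rz": 0.12},{"grip": 1,"x": 0,"y": 0,"z": 0,"rx": 0,"ry": 0,"rz": 0.12},{"grip": 1,"x": 0,"y": 0,"z": 0,"rx": 0,"ry": 0,"rz": 0.12},{"grip": 1,"x": 0,"y": 0,"z": 0,"rx": 0,"ry": 0,"rz": 0.12},{"grip": 1,"x": 0,"y": 0,"z": 0,"rx": 0,"ry": 0,"rz": 0.12}])

```text
time_s: 40.5
position: [0.4299, 0.0496, 0.0797]
tool_rot: [[-0.597, 0.802, 0.001], [0.802, 0.597, -0.001], [-0.001, -0.0, -1.0]]
ft_force: [-2.1, -4.6, 5.6]
grip_width: 0.0132
```

>>> play_rows(commands=[{"grip": 1,"x": 0,"y": 0,"z": 0,"rx": 0,"ry": 0,"rz": 0.12},{"grip": 1,"x": 0,"y": 0,"z": 0,"rx": 0,"ry": 0,"rz": 0.12},{"grip": 1,"x": 0,"y": 0,"z": 0,"rx": 0,"ry": 0,"rz": 0.12},{"grip": 1,"x": 0,"y": 0,"z": 0,"rx": 0,"ry": 0,"rz": 0.12},{"grip": 1,"x": 0,"y": 0,"z": 0,"rx": 0,"ry": 0,"rz": 0.12}])

```text
time_s: 41.12
position: [0.4297, 0.0495, 0.0797]
tool_rot: [[-0.041, 0.999, 0.0], [0.999, 0.041, -0.001], [-0.001, 0.0, -1.0]]
ft_force: [-3.3, -5.3, 7.5]
grip_width: 0.0131
```

>>> play_rows(commands=[{"grip": 1,"x": 0,"y": 0,"z": 0,"rx": 0,"ry": 0,"rz": 0.12},{"grip": 1,"x": 0,"y": 0,"z": 0,"rx": 0,"ry": 0,"rz": 0.12},{"grip": 1,"x": 0,"y": 0,"z": 0,"rx": 0,"ry": 0,"rz": 0.12},{"grip": 1,"x": 0,"y": 0,"z": 0,"rx": 0,"ry": 0,"rz": 0.12},{"grip": 1,"x": 0,"y": 0,"z": 0,"rx": 0,"ry": 0,"rz": 0.03},{"grip": 1,"x": 0,"y": 0,"z": 0,"rx": 0,"ry": 0,"rz": 0}])

```text
time_s: 41.88
position: [0.4295, 0.0495, 0.0798]
tool_rot: [[0.449, 0.893, -0.0], [0.893, -0.449, -0.001], [-0.001, 0.0, -1.0]]
ft_force: [-4.2, -4.9, 8.5]
grip_width: 0.0134
```

Run:
```python
from go import *
go(.43,.05,.08,64.2)
save("wrist","pics/k1.png"); print(env.observe()["wrist_torque"])
```

```text
t 41.875 pos [0.4295 0.0495 0.0798] yaw 63.31 F [-4.2 -4.9  8.5] w 0.0134
turn rv [ 0.0004  0.0014 -0.0156] shift tool [ 0.0007  0.0003 -0.0002]
[-0.81254162  0.70832587 -0.02286293]
```

View pics/k1.png

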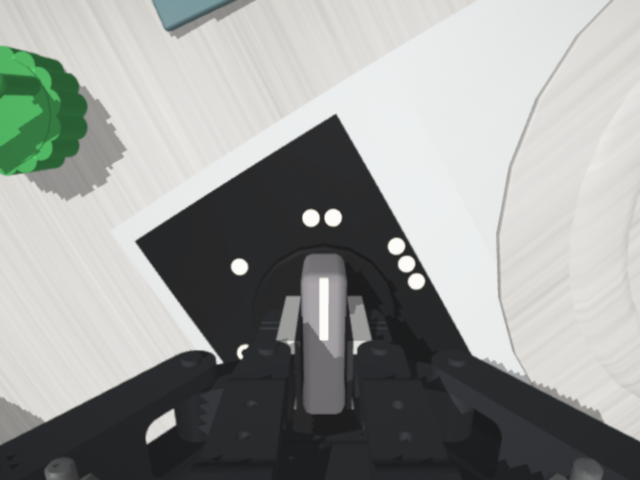

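The selector points at the two dots (pointer 323,300; dots 311/333,218). Release and rise.

>>> play_rows(commands=[{"grip": 0.1,"x": 0,"y": 0,"z": 0,"rx": 0,"ry": 0,"rz": 0},{"grip": 0.1,"x": 0,"y": 0,"z": 0,"rx": 0,"ry": 0,"rz": 0},{"grip": 0.1,"x": 0,"y": 0,"z": 0,"rx": 0,"ry": 0,"rz": 0},{"grip": 0.1,"x": 0,"y": 0,"z": -0.02,"rx": 0,"ry": 0,"rz": 0},{"grip": 0.1,"x": 0,"y": 0,"z": -0.04,"rx": 0,"ry": 0,"rz": 0},{"grip": 0.1,"x": 0,"y": 0,"z": -0.05,"rx": 0,"ry": 0,"rz": 0},{"grip": 0.1,"x": 0,"y": 0,"z": -0.05,"rx": 0,"ry": 0,"rz": 0},{"grip": 0.1,"x": 0,"y": 0,"z": 0,"rx": 0,"ry": 0,"rz": 0},{"grip": 0.1,"x": 0,"y": 0,"z": 0,"rx": 0,"ry": 0,"rz": 0}])

```text
time_s: 43.05
position: [0.4293, 0.0502, 0.2384]
tool_rot: [[0.449, 0.893, -0.001], [0.893, -0.449, 0.0], [-0.0, -0.001, -1.0]]
ft_force: [0.1, 0.0, 0.1]
grip_width: 0.0383
```

Run:
```python
from go import *
from meas import *
im=save("wrist","pics/l1.png"); W=cloud(im); P,m=seg(W,.39,.47,.01,.1,.122,.135); print(len(P),rect(P))
Q,_=seg(W,.40,.47,-.09,-.055,.1,.125); 
if len(Q)>20: print("rocker slope",np.linalg.lstsq(np.c_[Q[:,:2]-[.44,-.07],np.ones(len(Q))],Q[:,2],rcond=None)[0])
im=save("scene","pics/l2.png"); W=cloud(im)
Q,_=seg(W,.41,.465,-.085,-.06,.1,.125); print("rocker slope scene",np.linalg.lstsq(np.c_[Q[:,:2]-[.44,-.07],np.ones(len(Q))],Q[:,2],rcond=None)[0])
d=np.hypot(W[...,0]-.602,W[...,1]-.002); P=W[(d<.105)&(d>.025)&(abs(W[...,2]-.099)<.012)]
print("lid",np.linalg.lstsq(np.c_[P[:,:2]-[.602,.002],np.ones(len(P))],P[:,2],rcond=None)[0])
go(.43,.05,.2,64.2)
```

```text
1438 ((429.8025207519531, 50.53567886352539), (49.14040756225586, 13.59620189666748), 63.53289794921875)
rocker slope [-0.01963009  0.01719537  0.10231389]
rocker slope scene [ 0.17356639 -0.00063867  0.11007827]
lid [-8.40765777e-05 -4.15515384e-04  9.90712505e-02]
t 43.15 pos [0.4292 0.0502 0.2379] yaw 63.3 F [ 0.1 -0.1 -0.6] w 0.0386
turn rv [-0.0028  0.0008 -0.0157] shift tool [0.0002 0.0008 0.0379]
```

View pics/l1.png

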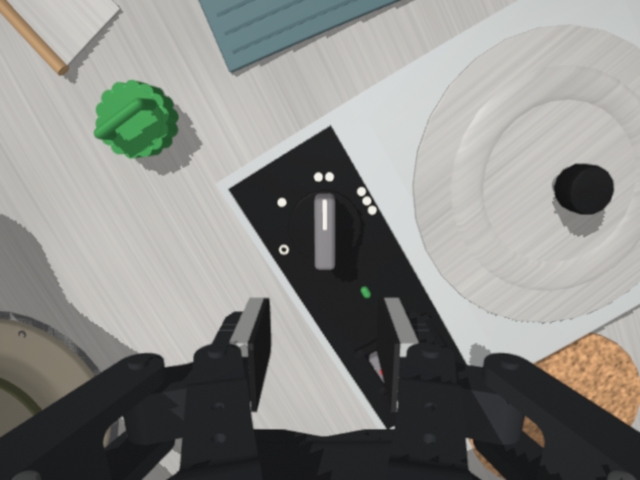

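View pics/l2.png

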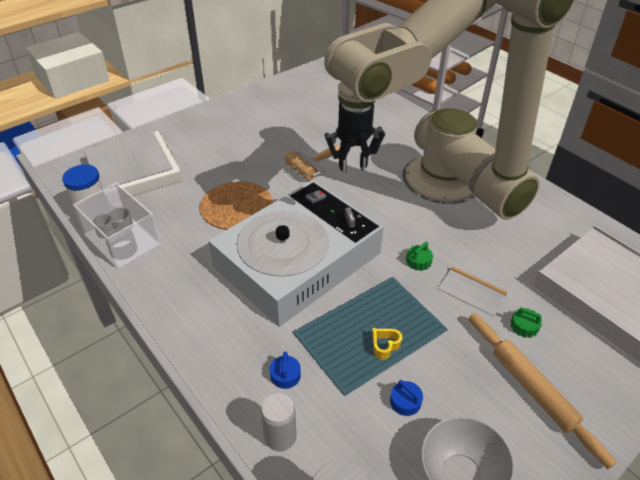

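```bash
python3 -c "
from h import *
print(order.close_job())"
```

```text
the job is handed in; nothing more can be done
None
```

The job is done and handed in at about 43 s. No verdict was reported.

**What I did:**
- Set the lid on the cork mat.
- Put the two steel cutters that were there into the well upright: the scalloped round one and the plain round one.
- Put the lid back.
- Flipped the rocker on.
- Turned the selector clockwise to two dots and let go of it.

**Last checks:**
- **Lid:** flat, with tilt below 0.001 rad. Its top stands about 4.5 mm above the housing, so it is fully home.
- **Rocker:** slopes down at the red dot by about 0.17 rad, which is the on position.
- **Selector:** about 120° from off, with the pointer at the two dots. It did not move when released.
- **Rest of the counter:** only the heart is left on the drying mat. It and the blue and green look-alikes look undisturbed.

**What disagreed or went wrong:**
- **TCP reading:** the fingertips measured about 30 mm behind the reported TCP, not 14 mm ahead of it as described. My first grasp closed on air above the lid knob. I corrected for the offset from then on.
- **Rocker press:** I pressed too far after the rocker had snapped over, and the wrist force peaked at about 82 N. It was through the fingertips and below the 120 N limit, but higher than I intended.

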